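# Fill the gap in the dry-bath heater and hold the tube block flush

### The arm

A 6-joint arm with a two-finger parallel gripper is mounted at the origin on the work surface. World frame = base frame: x ahead of the robot, y to its left, z up, the work surface at z = 0. Lengths are in mm, angles in rad, forces in N, time in s.
With the tool pointing down it reaches from about 275 to 750 mm from the base axis. Payload 10.2 kg.
Tool frame: the origin (TCP) lies at the very end of the fingers, on their centre line; the grasp point (between the pads) lies 19 mm behind it (ctrl.pinch_z is the distance from the TCP to the grasp point, in mm); y points along the fingers, z is the direction in which the jaws open and shut, and the axes are right-handed (so a half turn about y gives the same grasp; the last joint's range is limited). The gripper opens to 85 mm and grips with 20 to 120 N. Pads are 22 mm wide; open, the fingers measure 114 mm over their backs; the gripper's body (76 mm by 85 mm) begins 54 mm behind the grasp point. The pads swing forward as they close: fully open they stand 13 mm farther back than shut.
Start: joints at [1.063, 0.313, 1.498, -0, 1.331, -0.223], TCP at [147.52, 503.854, 197.494] pointing down, gripper open.
Joint ranges: [-2.94, 2.94], [-0.97, 2.17], [0.19, 2.56], [-1.23, 4.37], [0.02, 3.11], [-2.88, 2.88]. Speed limits (rad/s): [2.39, 2.39, 3.01, 3.14, 3.14, 3.14].

### API

Orientations are given as a unit quaternion [w, x, y, z].
In Python, from rig import sense, eyes, ctrl gives the robot as it stands. The module is installed in compiled form; this text tells all that it offers.
- The arm moves only by the shell command python3 -m handwheel 'ROWS' [FORCE]. ROWS is JSON, a list of rows, each an object of numbers: "grip": the finger opening in mm, from 0 to 85.4; "tx", "ty", "tz": the shift along the tool's x, y, z in mm; "wx", "wy", "wz": the turn, a rotation vector about the tool's x, y, z in rad. In form: [{"grip": .., "tx": .., "ty": .., "tz": .., "wx": .., "wy": .., "wz": ..}, ...]. A call has 1 to 10 rows; each row shifts and turns the commanded pose from where the row before left it, along the tool's axes as they then stand; what a row does not reach is not made up. A row lasts 1/12 s, in which the tool goes at most 41.7 mm and 7.16 degrees, less where a joint would pass 70% of its speed; a pose out of reach is approached as far as the arm can. A call is refused whole if a number of a shift passes 41.7 or a number of a turn 0.125, either way. A call with a gripper value outside its range is refused whole. The fingers move at their own pace and stop on an object; FORCE is the grip in N (left out, the last holds). Time passes only in rows, so rows that do not move let the fingers close. It gives the time, the measured TCP pose, the force and the opening at its end, in the units of the state.
- sense(): the state, without advancing time (a new reading comes with each control period).
- eyes.capture(name): name is "scene" or "side" or "wrist"; returns a dict with "pixels" (420x560x3 uint8, red, green, blue), "mtx" (3x3 intrinsics, pixels), "dist" ([k1, k2, p1, p2, k3] as OpenCV has them; the pictures are not rectified), "R" (3x3) and "t" (3): a world point X has camera coordinates R X + t. Camera axes: x right, y down, z forward; pixel columns grow to the right and rows downward; lengths in mm; the calibration is good to about 2 mm. A picture is of the moment at which its call begins. There is no depth.
- ctrl.finish_job(): hands the job in, once; it reports no verdict.
The state is a dict: "time_s": time; "joints": joint angles; "dq": joint speeds; "tau": joint torques, N m; "eef_pos": TCP position; "ee_rot": TCP orientation; "force": force on the tool from outside, world axes, zero at the start; "wrist_torque": the same for the moment, N m; "grip_width": opening from 0.0 (shut) to 1.0 (fully open).
Only numpy, scipy, OpenCV 4.12 (cv2) and the standard library are available. Lean on these libraries where they do the work, as an engineer would, in place of code of your own. Each camera call takes 0.05 s, during which the arm holds its last target.

### The job

The tube block sits loose in the trough of the dry-bath heater with an unequal gap at each end: pick up the loose filler bar by its fin, turn it across the trough, slide it down into the gap that is wide enough for it (beside the thinner end cheek) until it stands on the trough floor, and let go of it. Then take the block by its fin and push it along the trough so that the bar is clamped flush between block and cheek, and finish while still holding the block pressed there with a firm, steady push of about 10 N, without touching the bar. Leave the glassware and everything else on the bench where it stands.

Things in the scene. Friction and masses are not known exactly. Their poses are not given: they have to be found in the camera images.
- bath: Dry-bath heater fixed to the bench: white housing 150 (x) x 300 (y) x 45 mm with a grey panel on its robot side (x down to -96 mm). On top runs an open trough along its y axis, 72 mm wide between two white rails (each 14 mm thick, tops 18 mm above the trough floor). Origin: centre of the underside of the housing; z up, y along the trough. It may stand turned by some 0.2 rad
- trough (a point): Centre of the trough floor, 45 mm above the bench; axes as the heater's
- cheek_thin: The thinner of two aluminium end cheeks fixed in the trough, 30 mm along the trough, 70 mm across, 32 mm tall, centred 115 mm from the trough's centre, at either end. Between it and the block is the gap wide enough for the bar (27 to 33 mm at the start). Origin: centre of its underside, on the trough floor; axes as the heater's
- cheek_thick: The thicker end cheek, 66 mm along the trough, 70 mm across, 32 mm tall, centred 115 mm from the trough's centre at the opposite end. The gap between it and the block is too narrow for the bar (9 to 15 mm at the start). Origin: centre of its underside, on the trough floor; axes as the heater's
- block: Loose aluminium tube block, about 0.5 kg, standing in the trough between the cheeks and free to slide along it: 64 (x) x 140 (y) x 40 mm tall, with 12 shallow wells. On its top centre stands a grey fin to hold it by: 34 mm (x) x 14 mm (y), from 40 to 82 mm above the underside. Origin: centre of its underside; y along the trough
- bar: Loose aluminium filler bar, about 0.16 kg, standing upright on the bench beside the heater, turned at random: 60 mm long (x) x 22 mm thick (y) x 40 mm tall. On its top centre stands a grey fin to hold it by: 34 mm (x) x 14 mm (y), from 40 to 82 mm above the underside. Origin: centre of its underside. In the gap its length lies across the trough; either way round will do
- spare_block: A bystander: small loose aluminium tube block 70 x 50 x 35 mm with six wells and no fin, standing on the bench. It and the filler bar swap sides of the heater from start to start. Origin: centre of its underside
- flask: A bystander: loose small glass flask with a long neck, 62 mm across, 108 mm tall, behind the heater. Origin: centre of its underside
- flask_b: A bystander: a second flask of the same shape and size
- beaker: A bystander: loose glass beaker, 76 mm across, 90 mm tall. Origin: centre of its underside
- reagent_jar: A bystander: loose brown jar with a black cap, 60 mm across, 95 mm tall. Origin: centre of its underside
- vial: A bystander: loose small glass vial, 28 mm across, 50 mm tall, on the robot's side of the bench. Origin: centre of its underside
- stopper: A bystander: loose white stopper, 32 mm across, 28 mm tall, on the robot's side of the bench. Origin: centre of its underside
There are look-alikes about, which are no part of the job. Leave any green or yellow look-alike of the bar alone.

How it is judged:
By the outcome, as a careful person would: the job done as asked, in the order asked, and still so for the second after the job is handed in, while the arm keeps its last pose, push and grip.
It also fails if it takes over 64 s, if anything falls off the work surface, if the arm or the gripper's body presses on something with over 40 N, if the wrist force passes 120 N, or if a joint passes its speed limit or range.

## Working session

There is one attempt and no reset: what is moved stays moved. The work goes in short steps, Python scripts to look and compute and a shell command to move; the robot and the scene stay as the last step left them, time stands still between calls to the robot, and variables do not carry over. Pictures are saved under pics/ and viewed, and the job is handed in when it is done.

```bash
mkdir -p pics; ls; python3 - <<'E'
from rig import sense, eyes, ctrl
import cv2
print(sense(), ctrl.pinch_z)
for n in ["scene","side","wrist"]:
    c=eyes.capture(n); cv2.imwrite(f"pics/{n}0.png",c["pixels"][:,:,::-1])
    print(n,c["mtx"].tolist(),c["dist"],c["R"].tolist(),c["t"])
E
```

```text
pics
{'time_s': 0.0, 'joints': array([ 1.06257026e+00,  3.13468892e-01,  1.49845014e+00,  6.99615288e-06,
        1.33103194e+00, -2.23396731e-01]), 'dq': array([-2.24178922e-04,  3.48275028e-04, -1.51387671e-03, -3.63208341e-04,
       -7.76581666e-04,  4.62173914e-05]), 'tau': array([-2.48440570e-03, -4.12261748e+01, -2.59744495e+01, -2.68487529e-04,
        4.10188732e-03,  4.76750517e-05]), 'eef_pos': array([147.37324606, 503.56418212, 196.92053992]), 'ee_rot': array([-0.6995003 ,  0.7003955 , -0.1005369 ,  0.10018885]), 'force': array([ 0.05338902,  1.06148651, -0.20708415]), 'wrist_torque': array([ 0.00909764, -0.04818536,  0.02430794]), 'grip_width': 0.9942632620766186} 18.700000000000003
scene [[442.6149211604418, 0.0, 279.3711608422009], [0.0, 442.6149211604418, 203.73979971125274], [0.0, 0.0, 1.0]] [-0.12048846  0.          0.          0.          0.        ] [[0.19613384848594434, 0.9804494323107473, 0.01582479572147417], [0.611563769309197, -0.10969333812203279, -0.7835541638202], [-0.7664993604344492, 0.16335936536721476, -0.6211219270001672]] [-133.90454967 -292.10948412 1387.94656388]
side [[403.92148402189594, 0.0, 271.86082774364536], [0.0, 403.92148402189594, 209.03626512917572], [0.0, 0.0, 1.0]] [0.00583833 0.         0.         0.         0.        ] [[0.7571626663661982, -0.6532000221690288, -0.005867512216369632], [-0.4664481316736233, -0.5343555785303139, -0.704904430509356], [0.45730825175084616, 0.5364642082487084, -0.7092780245775778]] [-378.53727338  336.51258903  679.82389322]
wrist [[335.66246343153995, 0.0, 278.7546902037411], [0.0, 335.66246343153995, 211.80814501155135], [0.0, 0.0, 1.0]] [0.0138117 0.        0.        0.        0.       ] [[0.2813330568219442, 0.9596079397452443, -0.002076804543464317], [0.9222363663604932, -0.26977726844602573, 0.27694820814007454], [0.2652014247726015, -0.07982999065321257, -0.9608826030743264]] [-523.76819161  -36.2416918   378.11003211]
```

View pics/scene0.png

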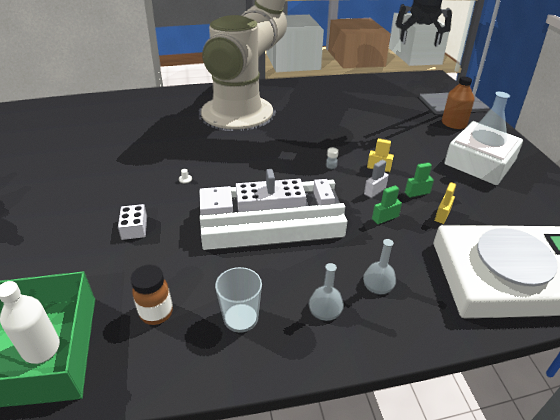

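View pics/side0.png

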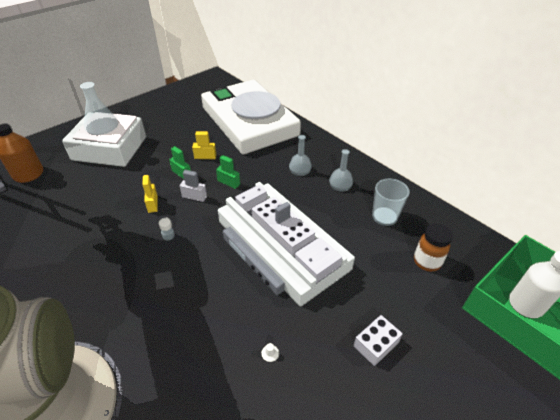

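View pics/wrist0.png

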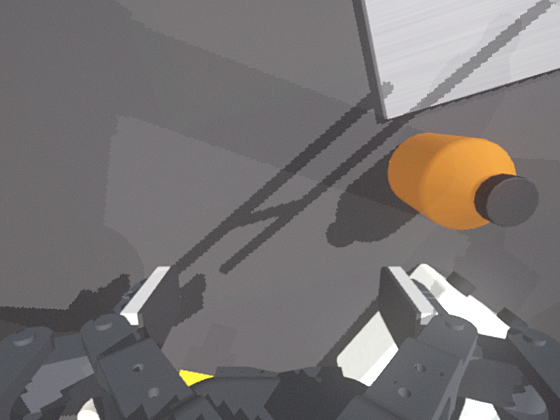

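The scene picture shows one aluminium bar at (376,182), with green ones at (387,205) and (420,180) and yellow ones at (381,155) and (446,203). The aluminium one with the grey fin fits the description. The heater is at about (272,210), with the thin cheek at its right end (325,192). I'll confirm these in enlarged crops.

```bash
python3 - <<'E'
import cv2,numpy as np
a=cv2.imread("pics/scene0.png");b=cv2.imread("pics/side0.png")
cv2.imwrite("pics/c1.png",cv2.resize(a[130:250,350:470],(720,720),interpolation=cv2.INTER_CUBIC)[:600])
cv2.imwrite("pics/c2.png",cv2.resize(b[130:230,140:260],(720,600),interpolation=cv2.INTER_CUBIC))
cv2.imwrite("pics/c3.png",cv2.resize(a[160:250,190:350],(800,450),interpolation=cv2.INTER_CUBIC))
cv2.imwrite("pics/c4.png",cv2.resize(b[175:305,210:360],(690,598),interpolation=cv2.INTER_CUBIC))
E
```

```text
(no output)
```

View pics/c1.png

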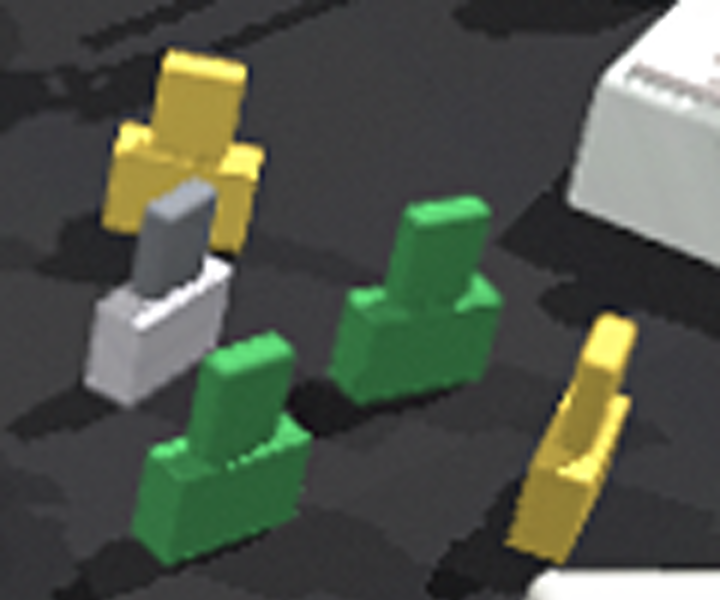

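View pics/c2.png

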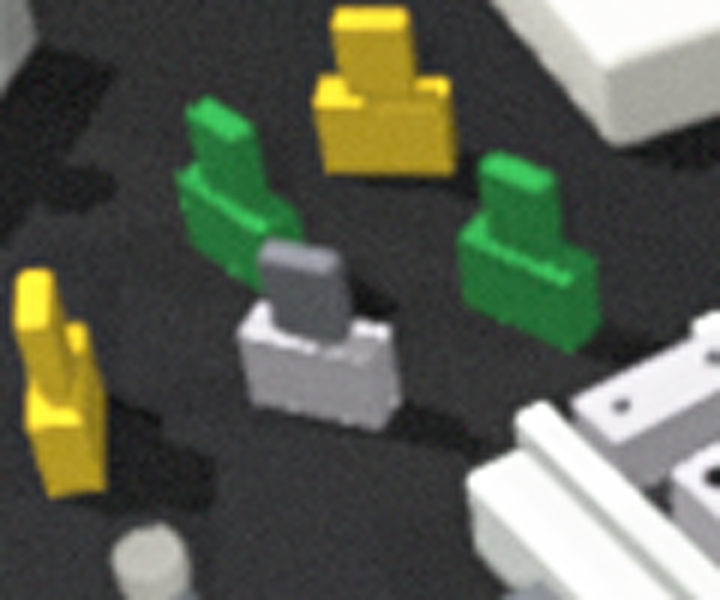

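View pics/c3.png

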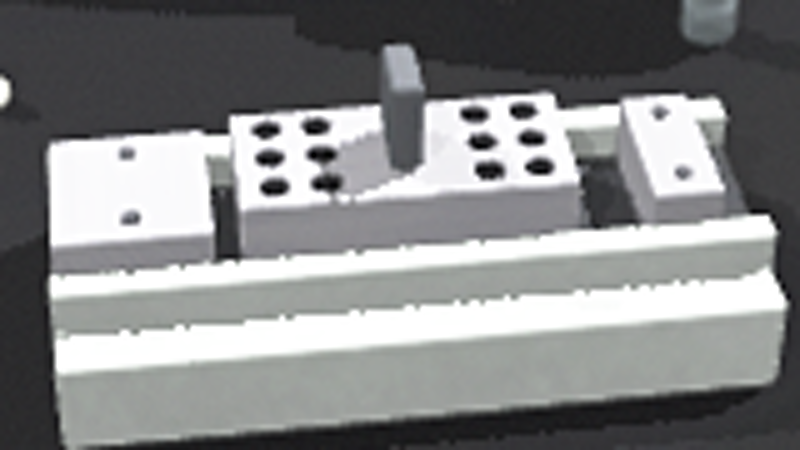

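View pics/c4.png

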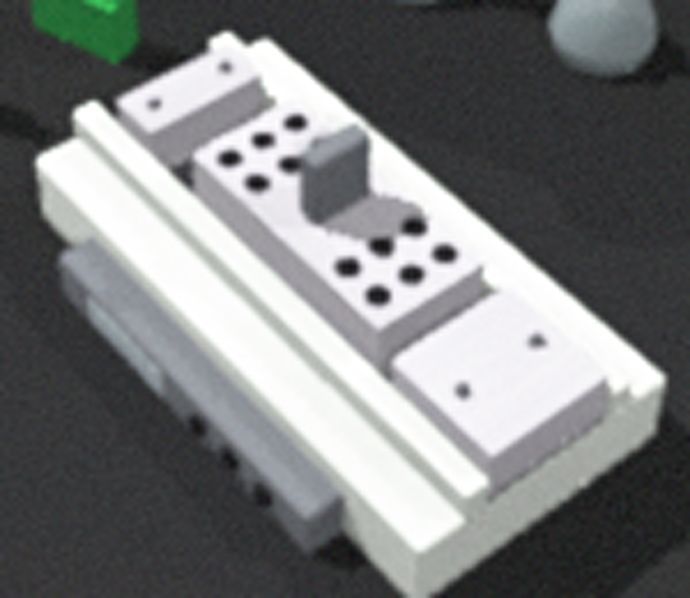

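Confirmed: the aluminium bar with the grey fin is the target. At crop c1 (160,290) and c2 (320,330) the other four are clearly green or yellow. Next I fit the poses from clicked corners.

```bash
cat > fit.py <<'E'
import numpy as np,cv2
from scipy.optimize import least_squares
def proj(c,X):
    rv=cv2.Rodrigues(np.array(c["R"]))[0]
    return cv2.projectPoints(np.asarray(X,float).reshape(-1,3),rv,np.array(c["t"],float),np.array(c["mtx"]),np.array(c["dist"],float))[0].reshape(-1,2)
def pose(p,L,dz=0):
    c,s=np.cos(p[2]),np.sin(p[2]); L=np.asarray(L,float)
    return np.c_[p[0]+c*L[:,0]-s*L[:,1],p[1]+s*L[:,0]+c*L[:,1],L[:,2]+dz]
E
python3 - <<'E'
import numpy as np
from fit import *
from rig import eyes
C={n:eyes.capture(n) for n in("scene","side")}
T={"scene_b":("scene",6,350,130),"side_b":("side",6,140,130),"scene_h":("scene",5,190,160),"side_h":("side",4.6,210,175)}
def px(k,pts):
    n,s,ox,oy=T[k]; p=np.array(pts,float); return (p+.5)/s-.5+[ox,oy]
def body(sx,sy,z): return (30*sx,11*sy,z)
def fin(sx,sy): return (17*sx,7*sy,82)
S=[((85,385),body(1,-1,0)),((127,407),body(1,1,0)),((215,345),body(-1,1,0)),((95,300),body(1,-1,40)),((135,328),body(1,1,40)),((232,268),body(-1,1,40)),
((150,210),fin(1,-1)),((178,218),fin(1,1)),((215,190),fin(-1,1)),((195,177),fin(-1,-1))]
D=[((255,405),body(-1,-1,0)),((383,428),body(1,-1,0)),((400,395),body(1,1,0)),((242,340),body(-1,-1,40)),((265,300),body(-1,1,40)),((370,360),body(1,-1,40)),((390,325),body(1,1,40)),
((258,262),fin(-1,-1)),((270,240),fin(-1,1)),((338,250),fin(1,1)),((335,270),fin(1,-1))]
def res(p,cams=("S","D")):
    r=[]
    if "S" in cams: r.append(proj(C["scene"],pose(p,[l for _,l in S]))-px("scene_b",[q for q,_ in S]))
    if "D" in cams: r.append(proj(C["side"],pose(p,[l for _,l in D]))-px("side_b",[q for q,_ in D]))
    return np.vstack(r).ravel()
for cams in ("SD","S","D"):
    f=least_squares(res,[400,250,-.75],loss="soft_l1",x_scale=[10,10,.1],args=(cams,)); print("bar",cams,f.x.round(3),np.abs(res(f.x,cams)).reshape(-1,2).max(1).round(1))
HS=[((65,447),(75,-150,0)),((778,382),(75,150,0)),((58,370),(75,-150,45)),((785,300),(75,150,45)),((50,295),(50,-150,63)),((775,238),(50,150,63)),
((620,100),(-35,100,77)),((693,98),(-35,130,77)),((645,197),(35,100,77)),((723,190),(35,130,77)),((48,145),(-35,-148,77)),((50,243),(35,-148,77)),((212,230),(35,-82,77)),((200,135),(-35,-82,77))]
HD=[((38,158),(-75,150,45)),((413,553),(-75,-150,45)),((78,108),(-50,150,63)),((100,103),(-36,150,63)),((487,485),(-36,-150,63)),((462,503),(-50,-150,63)),
((118,103),(-35,130,77)),((155,133),(-35,100,77)),((258,82),(35,100,77)),((220,55),(35,130,77)),((395,360),(-35,-82,77)),((492,455),(-35,-148,77)),((607,378),(35,-148,77)),((500,290),(35,-82,77))]
BS=[((230,115),(-32,-70,40)),((240,205),(32,-70,40)),((582,182),(32,70,40)),((553,95),(-32,70,40)),((382,46),(-17,-7,82)),((410,43),(-17,7,82)),((423,78),(17,7,82)),((397,84),(17,-7,82))]
BD=[((195,158),(-32,70,40)),((380,333),(-32,-70,40)),((487,270),(32,-70,40)),((308,152),(-17,7,82)),((322,162),(-17,-7,82)),((368,138),(17,-7,82)),((355,127),(17,7,82))]
def resg(p,A,B,dz,cams):
    r=[]
    if "S" in cams:r.append(proj(C["scene"],pose(p,[l for _,l in A],dz))-px("scene_h",[q for q,_ in A]))
    if "D" in cams:r.append(proj(C["side"],pose(p,[l for _,l in B],dz))-px("side_h",[q for q,_ in B]))
    return np.vstack(r).ravel()
for nm,A,B,dz in(("heater",HS,HD,0),("block",BS,BD,45)):
  for cams in ("SD","S","D"):
    f=least_squares(resg,[480,0,0],loss="soft_l1",x_scale=[10,10,.1],args=(A,B,dz,cams)); print(nm,cams,f.x.round(3),np.abs(resg(f.x,A,B,dz,cams)).reshape(-1,2).max(1).round(1))
E
```

```text
bar SD [474.856 277.574  -0.991] [0.2 0.3 0.4 0.4 1.3 0.2 1.6 1.3 1.  0.8 0.2 0.3 0.6 1.  0.6 0.3 0.4 0.9
 0.8 1.4 0.4]
bar S [475.468 277.619  -1.008] [0.2 0.4 0.6 0.5 1.2 0.1 1.5 1.3 1.2 0.6]
bar D [474.392 277.143  -0.971] [0.1 0.3 0.6 0.6 0.8 0.4 0.4 0.6 0.5 1.3 0.4]
heater SD [ 5.37072e+02  8.10500e+00 -5.20000e-02] [0.5 0.7 1.3 1.  0.7 0.9 0.6 1.5 1.6 0.3 1.3 0.4 0.3 1.6 0.7 1.  1.2 1.
 0.7 0.9 0.9 0.8 2.1 2.9 1.3 0.6 0.7 1.5]
heater S [ 5.38355e+02  8.21500e+00 -4.80000e-02] [1.  0.9 1.  1.2 0.4 0.8 0.4 1.4 1.9 0.4 0.7 0.2 0.3 1.1]
heater D [ 5.36159e+02  7.35500e+00 -5.60000e-02] [0.7 0.8 1.1 0.9 0.3 0.3 0.6 0.8 1.8 2.6 1.5 1.2 0.5 1.4]
block SD [ 5.37235e+02  7.02500e+00 -5.70000e-02] [0.4 0.4 0.6 0.7 0.9 0.7 1.6 1.7 1.3 0.6 1.5 2.2 1.1 1.7 2.1]
block S [ 5.37686e+02  7.84000e+00 -5.80000e-02] [0.1 0.3 0.2 0.6 0.8 0.9 1.7 1.3]
block D [ 5.36023e+02  4.81200e+00 -5.80000e-02] [0.5 0.3 0.6 2.  2.  2.  1.2]
```

```bash
cat >> fit.py <<'E'
from scipy.spatial.transform import Rotation as Rn
def tool(s):
    q=np.array(s["ee_rot"]); return Rn.from_quat([q[1],q[2],q[3],q[0]])
def goal(xyz,yaw,s=None):
    """tool shift / turn (tool axes) from present measured pose to TCP xyz, pointing down, jaw axis (z) at yaw (mod pi)"""
    from rig import sense
    s=s or sense(); R=tool(s)
    best=None
    for k in (-1,0,1,2):
        a=yaw+k*np.pi; z=np.array([np.cos(a),np.sin(a),0]); y=np.array([0,0,-1.]); x=np.cross(y,z)
        rv=(R.inv()*Rn.from_matrix(np.c_[x,y,z])).as_rotvec()
        if best is None or np.linalg.norm(rv)<np.linalg.norm(best): best=rv
    d=np.array(xyz)-s["eef_pos"]
    print("shift",R.inv().apply(d).round(1),"turn",best.round(3),"world d",d.round(1))
    print("tool axes x,y,z:",R.as_matrix().T.round(3).tolist())
def ray(c,uv,z):
    p=cv2.undistortPoints(np.array([[uv]],float),np.array(c["mtx"]),np.array(c["dist"],float))[0,0]
    R=np.array(c["R"]);t=np.array(c["t"]); o=-R.T@t; d=R.T@np.array([p[0],p[1],1]); return o+d*(z-o[2])/d[2]
E
python3 - <<'E'
from fit import *
from rig import eyes,sense
c=eyes.capture("scene")
for n,uv,z in [("greenA",(387,210),20),("greenB",(420,186),20),("yelA",(381,160),20),("yelB",(446,209),20),("vial",(332,158),25)]: print(n,ray(c,uv,z).round())
goal([474.9,277.5,150],-0.99+np.pi/2)
E
```

```text
greenA [574. 266.  20.]
greenB [502. 382.  20.]
yelA [377. 330.  20.]
yelB [595. 402.  20.]
vial [354. 203.  25.]
shift [ 377.8   47.3 -125.2] turn [0.    0.705 0.   ] world d [ 327.4 -226.3  -47.3]
tool axes x,y,z: [[0.96, -0.281, -0.0], [-0.0, -0.0, -1.0], [0.281, 0.96, -0.0]]
```

```bash
python3 -m handwheel '[{"wy":0.117,"grip":50},{"wy":0.117,"grip":50},{"wy":0.117,"grip":50},{"wy":0.118,"grip":50},{"wy":0.118,"grip":50},{"wy":0.118,"grip":50},{"grip":50}]'
python3 - <<'E'
from fit import *
goal([474.9,277.5,150],-0.99+np.pi/2)
E
```

```text
shift [ 377.8   47.3 -125.2] turn [0.    0.705 0.   ] world d [ 327.4 -226.3  -47.3]
tool axes x,y,z: [[0.96, -0.281, -0.0], [-0.0, -0.0, -1.0], [0.281, 0.96, -0.0]]invalid input
```

```bash
python3 -m handwheel '[{"grip":50,"tx":0,"ty":0,"tz":0,"wx":0,"wy":0.117,"wz":0},{"grip":50,"tx":0,"ty":0,"tz":0,"wx":0,"wy":0.117,"wz":0},{"grip":50,"tx":0,"ty":0,"tz":0,"wx":0,"wy":0.117,"wz":0},{"grip":50,"tx":0,"ty":0,"tz":0,"wx":0,"wy":0.117,"wz":0},{"grip":50,"tx":0,"ty":0,"tz":0,"wx":0,"wy":0.117,"wz":0},{"grip":50,"tx":0,"ty":0,"tz":0,"wx":0,"wy":0.12,"wz":0}]'
python3 - <<'E'
from fit import *
goal([474.9,277.5,150],-0.99+np.pi/2)
E
```

```text
time_s: 0.8
eef_pos: [147.5, 503.8, 197.4]
ee_rot: [-0.621, 0.621, -0.338, 0.338]
force: [-0.2, 0.1, 0.2]
grip_width: 0.586
shift [368.   47.4 151.6] turn [ 0.    -0.006  0.   ] world d [ 327.4 -226.3  -47.4]
tool axes x,y,z: [[0.544, -0.839, 0.0], [-0.0, -0.0, -1.0], [0.839, 0.544, -0.0]]
```

```bash
python3 -m handwheel '[{"grip":50,"tx":30,"ty":0,"tz":18,"wx":0,"wy":0,"wz":0},{"grip":50,"tx":36,"ty":0,"tz":18,"wx":0,"wy":0,"wz":0},{"grip":50,"tx":36,"ty":0,"tz":18,"wx":0,"wy":0,"wz":0},{"grip":50,"tx":36,"ty":0,"tz":18,"wx":0,"wy":0,"wz":0},{"grip":50,"tx":36,"ty":0,"tz":18,"wx":0,"wy":0,"wz":0},{"grip":50,"tx":36,"ty":0,"tz":18,"wx":0,"wy":0,"wz":0},{"grip":50,"tx":36,"ty":0,"tz":18,"wx":0,"wy":0,"wz":0},{"grip":50,"tx":30,"ty":0,"tz":18,"wx":0,"wy":0,"wz":0},{"grip":50,"tx":24,"ty":0,"tz":8,"wx":0,"wy":0,"wz":0},{"grip":50,"tx":0,"ty":0,"tz":0,"wx":0,"wy":0,"wz":0}]'
python3 - <<'E'
from fit import *
from rig import eyes
goal([474.9,277.5,150],-0.99+np.pi/2)
c=eyes.capture("wrist"); im=c["pixels"][:,:,::-1].copy()
L=[(30*a,11*b,h) for h in(0,40) for a in(-1,1) for b in(-1,1)]+[(17*a,7*b,h) for h in (40,82) for a in(-1,1) for b in(-1,1)]
cv2.imwrite("pics/w1raw.png",im)
for p in proj(c,pose([474.9,277.5,-.99],L)): cv2.circle(im,tuple(p.round().astype(int)),2,(0,0,255),-1)
cv2.imwrite("pics/w1.png",im)
E
```

```text
time_s: 1.63
eef_pos: [442.5, 333.7, 196.9]
ee_rot: [-0.621, 0.622, -0.337, 0.338]
force: [-0.4, -1.2, -0.2]
grip_width: 0.586
shift [64.7 47.  -3.5] turn [ 0.    -0.004  0.001] world d [ 32.4 -56.2 -46.9]
tool axes x,y,z: [[0.545, -0.838, 0.001], [0.0, -0.001, -1.0], [0.838, 0.545, -0.0]]
```

View pics/w1.png

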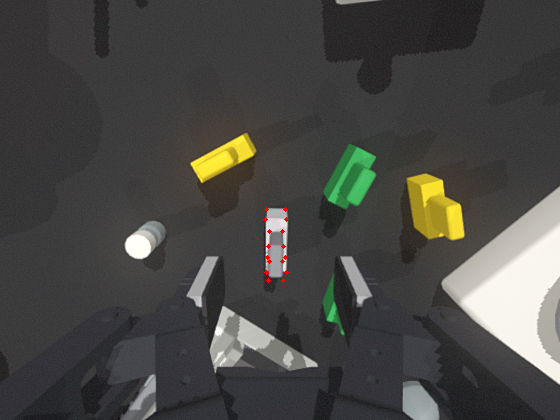

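```bash
python3 - <<'E'
import cv2
a=cv2.imread("pics/w1raw.png")
cv2.imwrite("pics/c5.png",cv2.resize(a[195:295,230:330],(600,600),interpolation=cv2.INTER_CUBIC))
a=cv2.imread("pics/w1.png")
cv2.imwrite("pics/c6.png",cv2.resize(a[195:295,230:330],(600,600),interpolation=cv2.INTER_CUBIC))
E
```

```text
(no output)
```

View pics/c6.png

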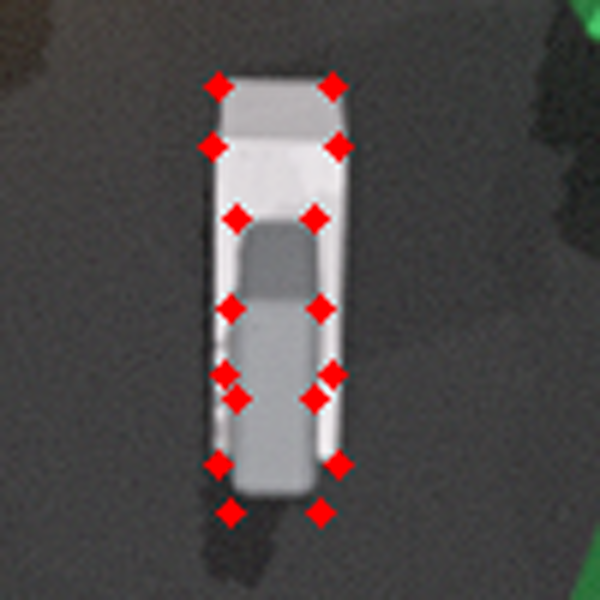

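View pics/c5.png

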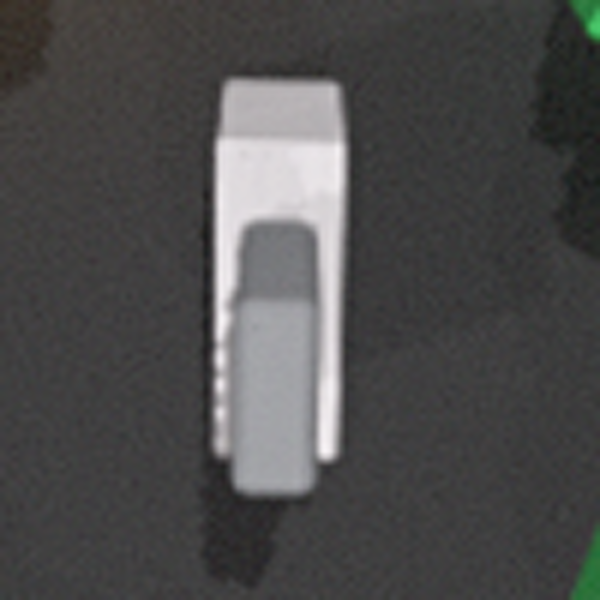

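The wrist overlay agrees to about 1.5 px: the bar sits at (275,240), slightly toward tool -x. I descend and grip.

```bash
python3 -m handwheel '[{"grip":50,"tx":20,"ty":0,"tz":-2,"wx":0,"wy":0,"wz":0},{"grip":50,"tx":30,"ty":15,"tz":-1.5,"wx":0,"wy":0,"wz":0},{"grip":50,"tx":13,"ty":30,"tz":0,"wx":0,"wy":0,"wz":0},{"grip":50,"tx":0,"ty":35,"tz":0,"wx":0,"wy":0,"wz":0},{"grip":50,"tx":0,"ty":35,"tz":0,"wx":0,"wy":0,"wz":0},{"grip":50,"tx":0,"ty":25,"tz":0,"wx":0,"wy":0,"wz":0},{"grip":50,"tx":0,"ty":10,"tz":0,"wx":0,"wy":0,"wz":0},{"grip":50,"tx":0,"ty":0,"tz":0,"wx":0,"wy":0,"wz":0}]' 60
python3 - <<'E'
from fit import *
from rig import eyes
goal([474.9,277.5,47],-0.99+np.pi/2)
c=eyes.capture("wrist"); cv2.imwrite("pics/w2.png",c["pixels"][:,:,::-1])
c=eyes.capture("side"); cv2.imwrite("pics/s2.png",cv2.resize(c["pixels"][110:230,130:290,::-1],(800,600),interpolation=cv2.INTER_CUBIC))
E
```

```text
time_s: 2.35
eef_pos: [469.2, 282.2, 45.8]
ee_rot: [-0.621, 0.623, -0.337, 0.335]
force: [-0.4, -0.4, 0.4]
grip_width: 0.585
shift [ 7.1 -1.2  2.2] turn [ 0.004  0.001 -0.001] world d [ 5.7 -4.7  1.2]
tool axes x,y,z: [[0.55, -0.835, -0.001], [-0.004, -0.001, -1.0], [0.835, 0.55, -0.004]]
```

View pics/w2.png

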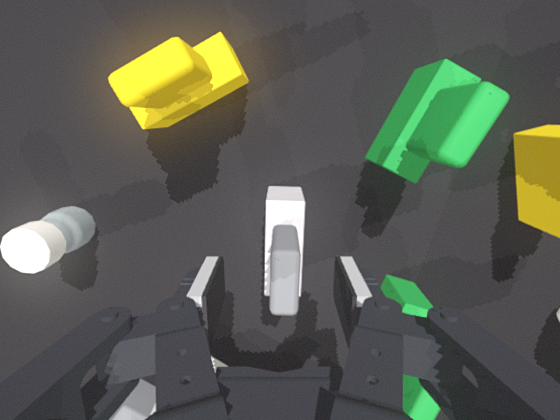

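View pics/s2.png

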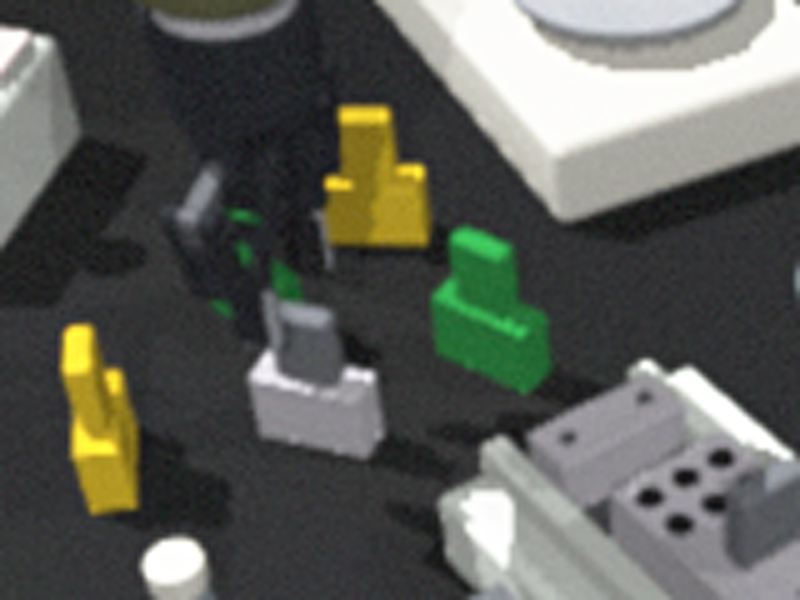

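The open jaws straddle the fin at (284,270), about 2 mm off centre. I correct that and close.

```bash
python3 -m handwheel '[{"grip":50,"tx":6,"ty":0,"tz":2.2,"wx":0,"wy":0,"wz":0},{"grip":50,"tx":0,"ty":-1,"tz":0,"wx":0,"wy":0,"wz":0},{"grip":0,"tx":0,"ty":0,"tz":0,"wx":0,"wy":0,"wz":0},{"grip":0,"tx":0,"ty":0,"tz":0,"wx":0,"wy":0,"wz":0},{"grip":0,"tx":0,"ty":0,"tz":0,"wx":0,"wy":0,"wz":0},{"grip":0,"tx":0,"ty":0,"tz":0,"wx":0,"wy":0,"wz":0},{"grip":0,"tx":0,"ty":0,"tz":0,"wx":0,"wy":0,"wz":0}]' 60
python3 - <<'E'
from fit import *
from rig import eyes
goal([474.9,277.5,47],-0.99+np.pi/2)
c=eyes.capture("wrist"); cv2.imwrite("pics/w3.png",c["pixels"][:,:,::-1])
E
```

```text
time_s: 3.03
eef_pos: [476.0, 278.2, 48.6]
ee_rot: [0.622, -0.622, 0.336, -0.336]
force: [0.8, -0.1, -0.1]
grip_width: 0.007
shift [-0.1  1.6 -1.3] turn [-0.  0.  0.] world d [-1.1 -0.7 -1.6]
tool axes x,y,z: [[0.549, -0.836, 0.0], [0.0, 0.0, -1.0], [0.836, 0.549, 0.0]]
```

View pics/w3.png

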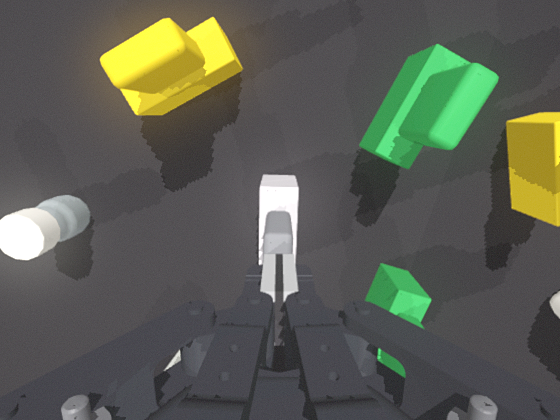

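```bash
python3 - <<'E'
from fit import *
from rig import eyes,sense
a=cv2.imread("pics/w3.png"); cv2.imwrite("pics/c7.png",cv2.resize(a[160:360,200:360],(480,600),interpolation=cv2.INTER_CUBIC))
c=eyes.capture("side"); s=cv2.resize(c["pixels"][140:220,160:220,::-1],(450,600),interpolation=cv2.INTER_CUBIC)
c=eyes.capture("scene"); t=cv2.resize(c["pixels"][140:220,350:400,::-1],(350,560),interpolation=cv2.INTER_CUBIC)
cv2.imwrite("pics/s3.png",s);cv2.imwrite("pics/t3.png",t); print(sense()["grip_width"],sense()["eef_pos"])
E
```

```text
-0.00011439330018058541 [475.96258308 278.11023879  48.46321423]
```

View pics/c7.png

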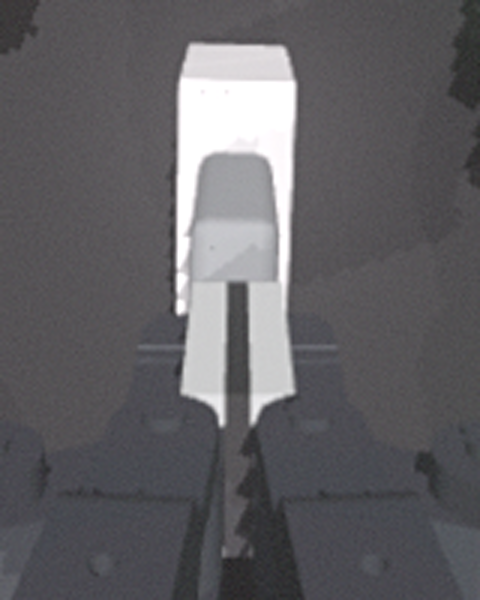

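View pics/s3.png

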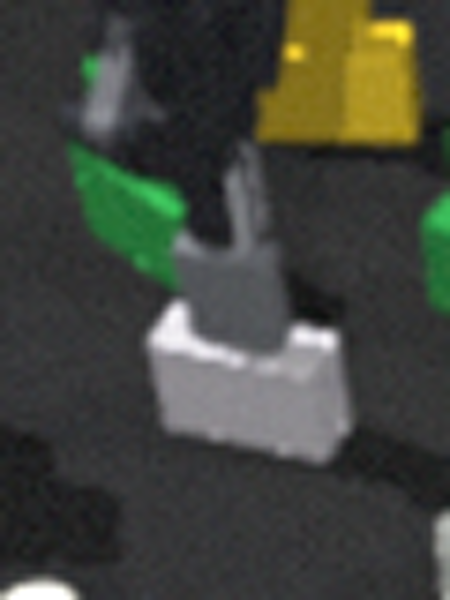

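View pics/t3.png

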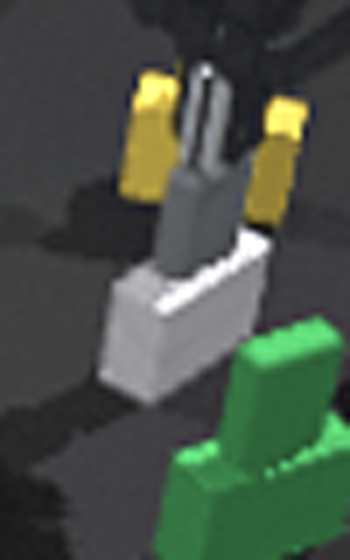

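```bash
python3 - <<'E'
from fit import *
from rig import eyes,sense
s=sense();t=s["eef_pos"];R=tool(s)
print(s["grip_width"])
for n in("wrist","side","scene"):
    c=eyes.capture(n); im=c["pixels"][:,:,::-1].copy()
    P=[t+R.apply([0,-h,0]) for h in(0,19,34,60)]
    k=5
    x,y=proj(c,[t])[0].astype(int)
    im2=cv2.resize(im,None,fx=k,fy=k,interpolation=cv2.INTER_CUBIC)
    for p in proj(c,P): cv2.circle(im2,tuple((p*k+2).astype(int)),4,(0,0,255),-1)
    for dx in (-11,11):
      for p in proj(c,[t+R.apply([dx,-h,0]) for h in (0,34)]): cv2.circle(im2,tuple((p*k+2).astype(int)),4,(0,255,255),-1)
    L=[(17*a,7*b,82) for a in(-1,1) for b in(-1,1)]
    for p in proj(c,pose([474.9,277.5,-.99],L)): cv2.circle(im2,tuple((p*k+2).astype(int)),4,(0,255,0),-1)
    X=max(0,x*k-250);Y=max(0,y*k-350)
    cv2.imwrite(f"pics/d_{n}.png",im2[Y:Y+550,X:X+500])
E
```

```text
-0.00011439330018058541
```

View pics/d_side.png

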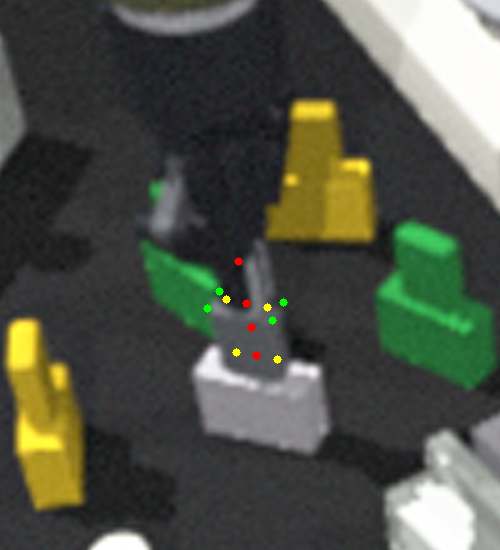

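View pics/d_wrist.png

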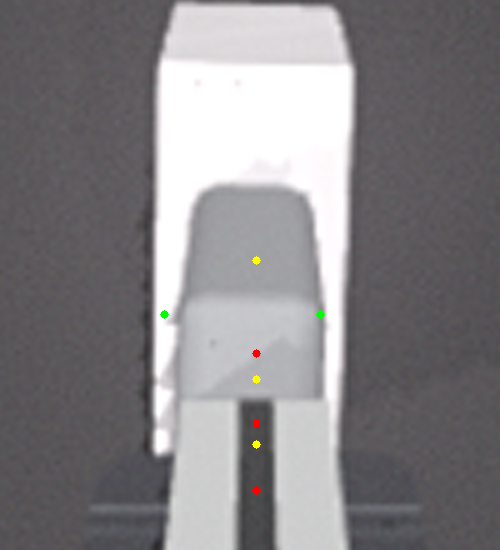

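View pics/d_scene.png

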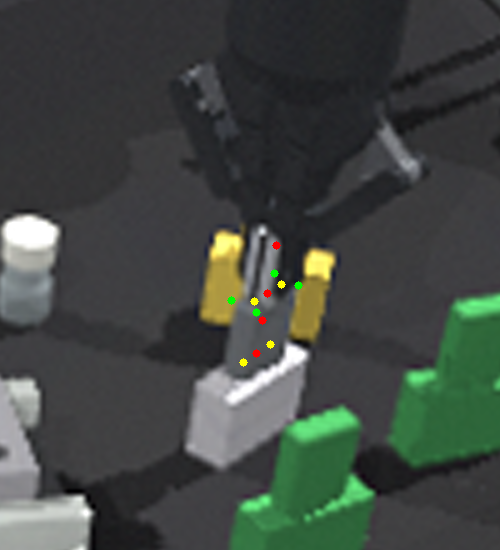

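The reading is fully shut (0.00), although the pads look level with the fin. I don't have a valid grasp, so I reopen and look before trying again.

```bash
python3 -m handwheel '[{"grip":60,"tx":0,"ty":0,"tz":0,"wx":0,"wy":0,"wz":0},{"grip":60,"tx":0,"ty":0,"tz":0,"wx":0,"wy":0,"wz":0},{"grip":60,"tx":0,"ty":0,"tz":0,"wx":0,"wy":0,"wz":0},{"grip":60,"tx":0,"ty":0,"tz":0,"wx":0,"wy":0,"wz":0},{"grip":60,"tx":0,"ty":0,"tz":0,"wx":0,"wy":0,"wz":0}]' 
python3 - <<'E'
from fit import *
from rig import eyes
W=eyes.capture("wrist"); cv2.imwrite("pics/w4.png",W["pixels"][:,:,::-1])
c=eyes.capture("side"); cv2.imwrite("pics/s4.png",cv2.resize(c["pixels"][130:230,140:260,::-1],(720,600),interpolation=cv2.INTER_CUBIC))
c=eyes.capture("scene"); cv2.imwrite("pics/t4.png",cv2.resize(c["pixels"][130:230,340:460,::-1],(720,600),interpolation=cv2.INTER_CUBIC))
E
```

```text
time_s: 3.75
eef_pos: [476.0, 278.1, 48.5]
ee_rot: [-0.622, 0.622, -0.336, 0.336]
force: [0.7, 0.0, 0.6]
grip_width: 0.692
```

View pics/w4.png

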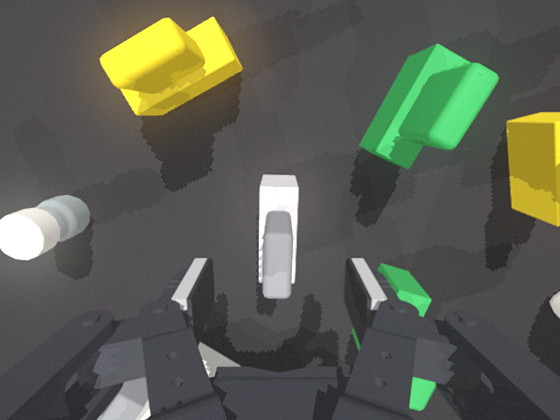

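View pics/s4.png

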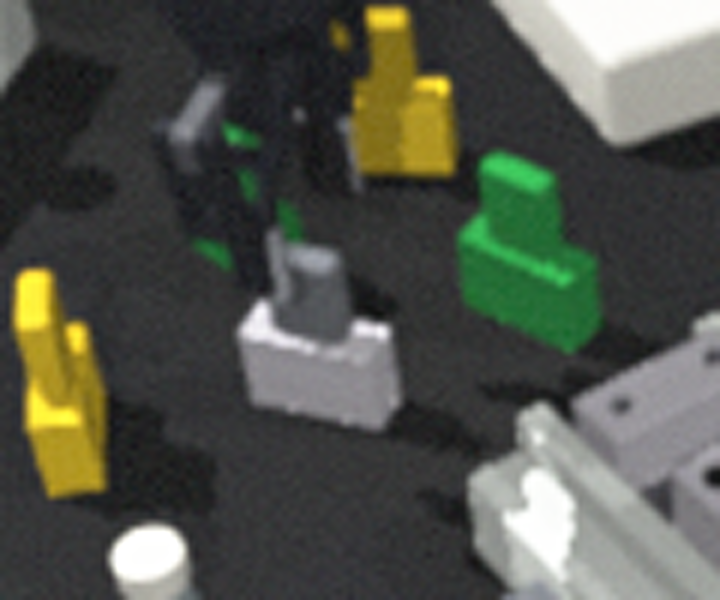

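View pics/t4.png

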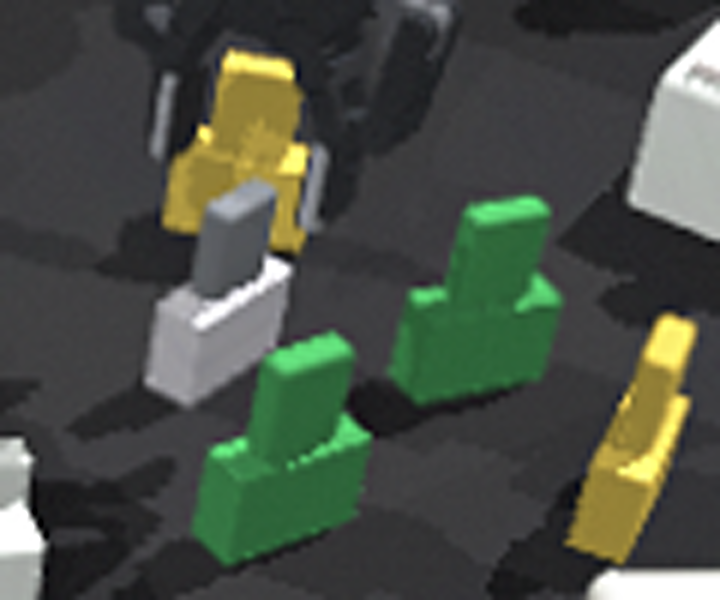

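```bash
cat >> fit.py <<'E'
def tri(cams,uvs):
    def f(X): return np.concatenate([proj(c,[X])[0]-np.array(u) for c,u in zip(cams,uvs)])
    r=least_squares(f,[500,150,60],x_scale=50); return r.x.round(1),r.fun.round(1)
E
python3 - <<'E'
from fit import *
from rig import eyes
S=eyes.capture("scene");D=eyes.capture("side")
q=lambda p,o:(np.array(p)+.5)/6-.5+o
for a,b in (((312,232),(355,190)),((155,157),(280,305))):
    print(tri([S,D],[q(a,[340,130]),q(b,[140,130])]))
# fin top sanity: fin top centre
print(tri([S,D],[q((235,200),[340,130]),q((308,257),[140,130])]))
E
```

```text
(array([511. , 291.1,  87.5]), array([ 0., -0.,  0.,  0.]))
(array([449. , 251.1,  86.1]), array([ 0., -0.,  0.,  0.]))
(array([476.2, 274.7,  81. ]), array([-0.,  0., -0., -0.]))
```

```bash
python3 - <<'E'
from fit import *
from rig import eyes,sense
S=eyes.capture("scene")
for h in (0,20,40): print(proj(S,[[147.4,503.6,197+h]]))
a=cv2.imread("pics/scene0.png"); cv2.imwrite("pics/c8.png",cv2.resize(a[0:70,370:480],(770,490),interpolation=cv2.INTER_CUBIC))
E
```

```text
[[416.24752212  59.98628073]]
[[417.52275803  53.24386969]]
[[418.80928519  46.39776264]]
```

View pics/c8.png

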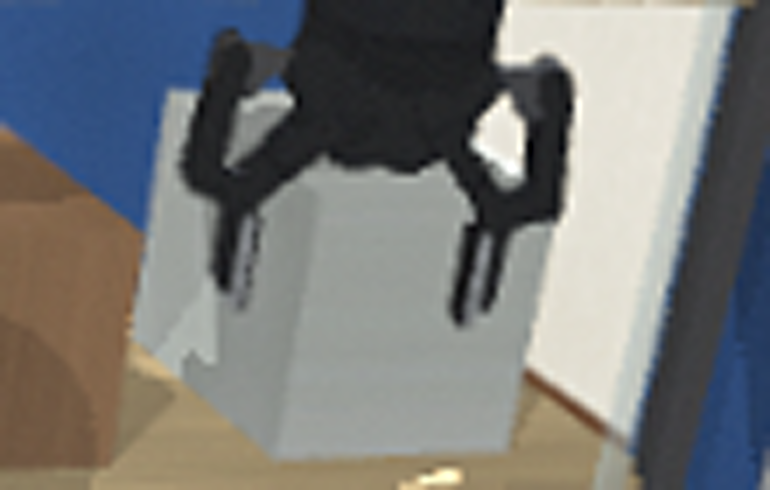

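The images disagree with the reported TCP. Triangulation puts the visible fingertips (open at 60 mm) at z≈86, while the state says 48; the initial scene view shows a similar offset of about 28 mm. That means the jaws closed just above the fin. I'll trust the cameras, descend further in small steps and watch the force.

```bash
python3 -m handwheel '[{"grip":60,"tx":-5,"ty":4,"tz":0,"wx":0,"wy":0,"wz":0},{"grip":60,"tx":0,"ty":7,"tz":0,"wx":0,"wy":0,"wz":0},{"grip":60,"tx":0,"ty":7,"tz":0,"wx":0,"wy":0,"wz":0},{"grip":60,"tx":0,"ty":7,"tz":0,"wx":0,"wy":0,"wz":0},{"grip":60,"tx":0,"ty":0,"tz":0,"wx":0,"wy":0,"wz":0}]' 
python3 - <<'E'
from fit import *
from rig import eyes
c=eyes.capture("side"); cv2.imwrite("pics/s5.png",cv2.resize(c["pixels"][130:230,140:260,::-1],(720,600),interpolation=cv2.INTER_CUBIC))
c=eyes.capture("scene"); cv2.imwrite("pics/t5.png",cv2.resize(c["pixels"][130:230,340:460,::-1],(720,600),interpolation=cv2.INTER_CUBIC))
E
```

```text
time_s: 4.47
eef_pos: [472.3, 282.0, 21.6]
ee_rot: [-0.621, 0.623, -0.337, 0.335]
force: [-0.4, -0.1, -1.0]
grip_width: 0.702
```

View pics/s5.png

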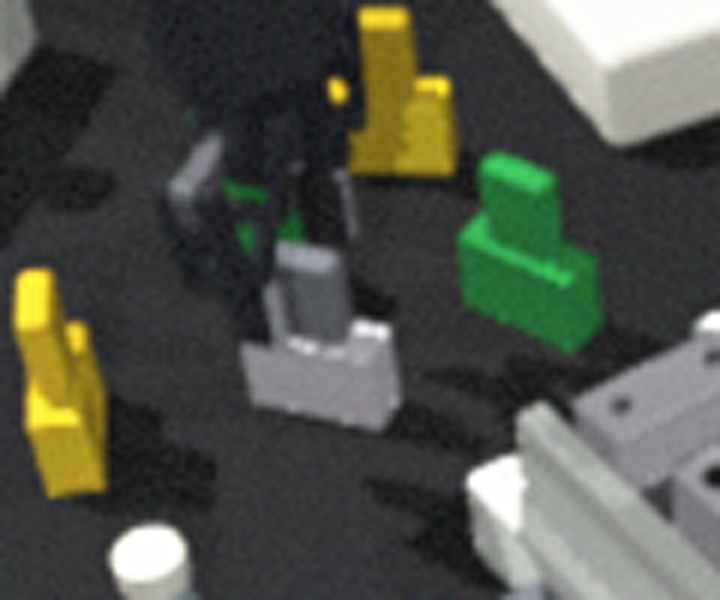

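View pics/t5.png

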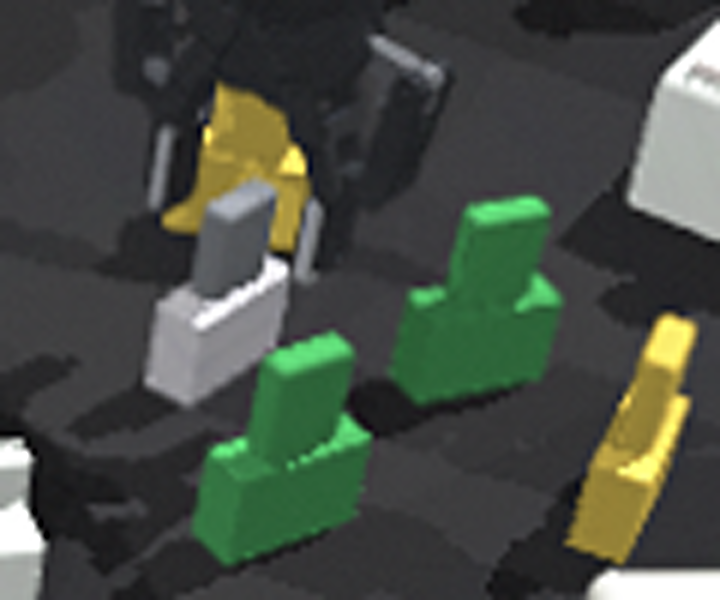

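```bash
python3 - <<'E'
from fit import *
from rig import eyes
S=eyes.capture("scene");D=eyes.capture("side")
q=lambda p,o:(np.array(p)+.5)/6-.5+o
for a,b in (((307,282),(352,235)),((155,208),(280,347))):
    print(tri([S,D],[q(a,[340,130]),q(b,[140,130])]))
E
```

```text
(array([508.2, 294.9,  62.3]), array([ 0.1, -0.1,  0.1,  0.1]))
(array([447.5, 255.5,  61.2]), array([ 0.1, -0.1,  0.1,  0.2]))
```

```bash
python3 -m handwheel '[{"grip":40,"tx":0,"ty":5,"tz":0,"wx":0,"wy":0,"wz":0},{"grip":40,"tx":0,"ty":0,"tz":0,"wx":0,"wy":0,"wz":0},{"grip":30,"tx":0,"ty":0,"tz":0,"wx":0,"wy":0,"wz":0},{"grip":20,"tx":0,"ty":0,"tz":0,"wx":0,"wy":0,"wz":0},{"grip":0,"tx":0,"ty":0,"tz":0,"wx":0,"wy":0,"wz":0},{"grip":0,"tx":0,"ty":0,"tz":0,"wx":0,"wy":0,"wz":0},{"grip":0,"tx":0,"ty":0,"tz":0,"wx":0,"wy":0,"wz":0}]' 60
python3 - <<'E'
from fit import *
from rig import eyes
W=eyes.capture("wrist"); cv2.imwrite("pics/w6.png",W["pixels"][:,:,::-1])
c=eyes.capture("side"); cv2.imwrite("pics/s6.png",cv2.resize(c["pixels"][130:230,140:260,::-1],(720,600),interpolation=cv2.INTER_CUBIC))
E
```

```text
time_s: 5.25
eef_pos: [473.4, 282.4, 18.7]
ee_rot: [0.622, -0.622, 0.336, -0.336]
force: [0.5, 0.4, 1.1]
grip_width: 0.149
```

View pics/w6.png

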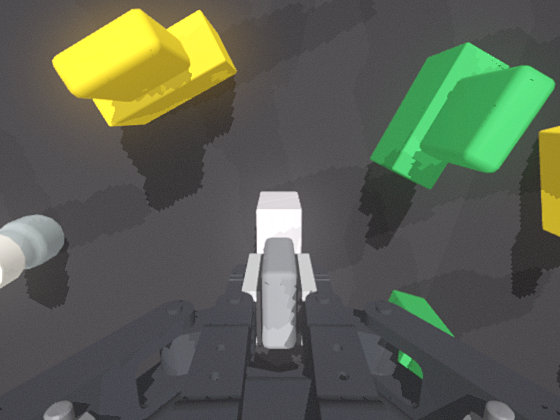

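View pics/s6.png

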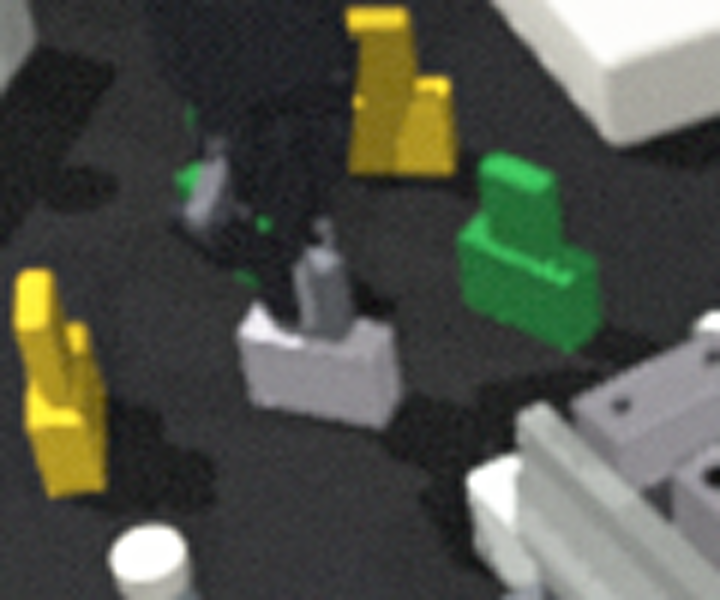

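The bar's fin is held at opening 0.149 (about 13–14 mm), and the wrist view shows it between the pads at (278,300). On the bench the reported TCP z is 18.7, so with the bar on the trough floor it should read about 63.7. Now I lift and turn.

```bash
python3 -m handwheel '[{"grip":0,"tx":0,"ty":-8,"tz":0,"wx":0,"wy":0,"wz":0},{"grip":0,"tx":0,"ty":-20,"tz":0,"wx":0,"wy":0,"wz":0},{"grip":0,"tx":0,"ty":-25,"tz":0,"wx":0,"wy":0,"wz":0},{"grip":0,"tx":0,"ty":-25,"tz":0,"wx":0,"wy":0,"wz":0},{"grip":0,"tx":0,"ty":-20,"tz":0,"wx":0,"wy":0,"wz":0},{"grip":0,"tx":0,"ty":-10,"tz":0,"wx":0,"wy":0,"wz":0},{"grip":0,"tx":0,"ty":0,"tz":0,"wx":0,"wy":0,"wz":0}]' 
python3 -m handwheel '[{"grip":0,"tx":0,"ty":0,"tz":0,"wx":0,"wy":-0.09,"wz":0},{"grip":0,"tx":0,"ty":0,"tz":0,"wx":0,"wy":-0.11,"wz":0},{"grip":0,"tx":0,"ty":0,"tz":0,"wx":0,"wy":-0.11,"wz":0},{"grip":0,"tx":0,"ty":0,"tz":0,"wx":0,"wy":-0.11,"wz":0},{"grip":0,"tx":0,"ty":0,"tz":0,"wx":0,"wy":-0.11,"wz":0},{"grip":0,"tx":0,"ty":0,"tz":0,"wx":0,"wy":-0.11,"wz":0},{"grip":0,"tx":0,"ty":0,"tz":0,"wx":0,"wy":-0.11,"wz":0},{"grip":0,"tx":0,"ty":0,"tz":0,"wx":0,"wy":-0.1,"wz":0},{"grip":0,"tx":0,"ty":0,"tz":0,"wx":0,"wy":-0.088,"wz":0},{"grip":0,"tx":0,"ty":0,"tz":0,"wx":0,"wy":0,"wz":0}]' 
python3 - <<'E'
from fit import *
from rig import eyes
goal([541.5,92.5,125],-0.052+np.pi/2)
W=eyes.capture("wrist"); cv2.imwrite("pics/w7.png",W["pixels"][:,:,::-1])
c=eyes.capture("side"); cv2.imwrite("pics/s7.png",c["pixels"][:,:,::-1])
E
```

```text
time_s: 5.93
eef_pos: [474.1, 282.6, 128.7]
ee_rot: [0.623, -0.621, 0.335, -0.337]
force: [0.8, -0.2, -2.9]
grip_width: 0.152
time_s: 6.77
eef_pos: [472.6, 282.0, 124.9]
ee_rot: [-0.707, 0.707, -0.018, 0.016]
force: [-0.2, -0.4, -1.4]
grip_width: 0.154
shift [ 7.810e+01 -1.000e-01 -1.859e+02] turn [ 0.001  0.003 -0.003] world d [ 6.890e+01 -1.895e+02  1.000e-01]
tool axes x,y,z: [[0.999, -0.049, -0.003], [-0.003, -0.001, -1.0], [0.049, 0.999, -0.001]]
```

View pics/s7.png

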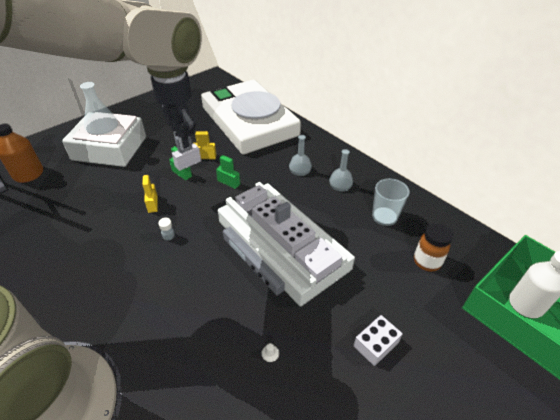

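View pics/w7.png

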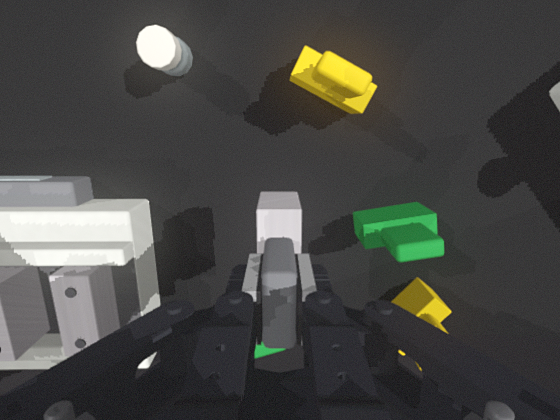

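```bash
python3 -m handwheel '[{"grip":0,"tx":5,"ty":0,"tz":-10,"wx":0,"wy":0,"wz":0},{"grip":0,"tx":9,"ty":0,"tz":-20,"wx":0,"wy":0,"wz":0},{"grip":0,"tx":10,"ty":0,"tz":-25,"wx":0,"wy":0,"wz":0},{"grip":0,"tx":10,"ty":0,"tz":-25,"wx":0,"wy":0,"wz":0},{"grip":0,"tx":10,"ty":0,"tz":-25,"wx":0,"wy":0,"wz":0},{"grip":0,"tx":10,"ty":0,"tz":-25,"wx":0,"wy":0,"wz":0},{"grip":0,"tx":9,"ty":0,"tz":-25,"wx":0,"wy":0,"wz":0},{"grip":0,"tx":6,"ty":0,"tz":-20,"wx":0,"wy":0,"wz":0},{"grip":0,"tx":4,"ty":0,"tz":-11,"wx":0,"wy":0,"wz":0},{"grip":0,"tx":0,"ty":0,"tz":0,"wx":0,"wy":0,"wz":0}]' 
python3 -m handwheel '[{"grip":0,"tx":0,"ty":0,"tz":0,"wx":0,"wy":0,"wz":0},{"grip":0,"tx":0,"ty":0,"tz":0,"wx":0,"wy":0,"wz":0}]' 
python3 - <<'E'
from fit import *
from rig import eyes
goal([541.5,92.5,125],-0.052+np.pi/2)
W=eyes.capture("wrist"); cv2.imwrite("pics/w8.png",W["pixels"][:,:,::-1])
c=eyes.capture("side"); cv2.imwrite("pics/s8.png",cv2.resize(c["pixels"][130:280,200:350,::-1],(600,600),interpolation=cv2.INTER_CUBIC))
c=eyes.capture("scene"); cv2.imwrite("pics/t8.png",cv2.resize(c["pixels"][120:220,240:360,::-1],(720,600),interpolation=cv2.INTER_CUBIC))
E
```

```text
time_s: 7.7
eef_pos: [537.1, 90.4, 126.3]
ee_rot: [-0.707, 0.707, -0.02, 0.02]
force: [-0.7, 0.3, -1.1]
grip_width: 0.153
time_s: 7.87
eef_pos: [536.3, 93.4, 126.4]
ee_rot: [0.707, -0.707, 0.018, -0.018]
force: [0.7, 0.6, -1.7]
grip_width: 0.158
shift [ 5.3  1.4 -0.7] turn [-0.  0. -0.] world d [ 5.2 -0.9 -1.4]
tool axes x,y,z: [[0.999, -0.052, -0.0], [-0.0, 0.0, -1.0], [0.052, 0.999, 0.0]]
```

View pics/s8.png

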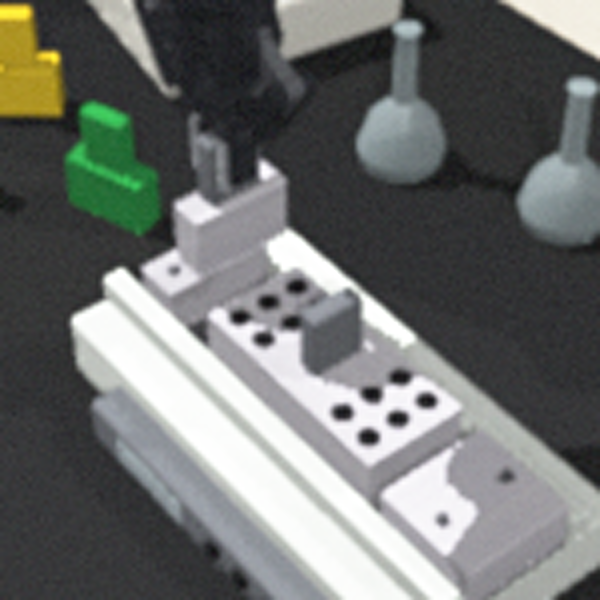

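View pics/w8.png

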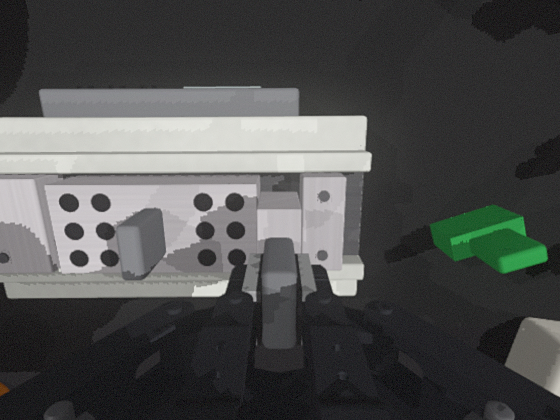

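View pics/t8.png

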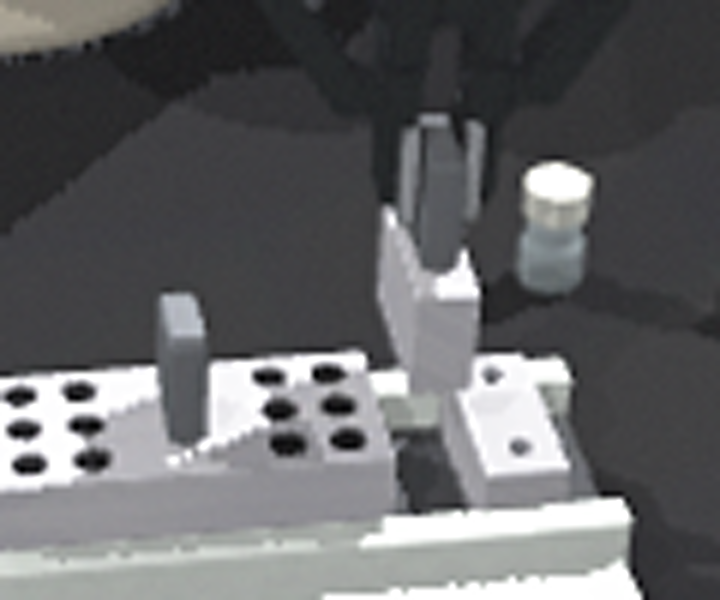

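```bash
python3 - <<'E'
import cv2
a=cv2.imread("pics/w8.png"); cv2.imwrite("pics/c9.png",cv2.resize(a[165:285,215:355],(700,600),interpolation=cv2.INTER_CUBIC))
E
```

```text
(no output)
```

View pics/c9.png

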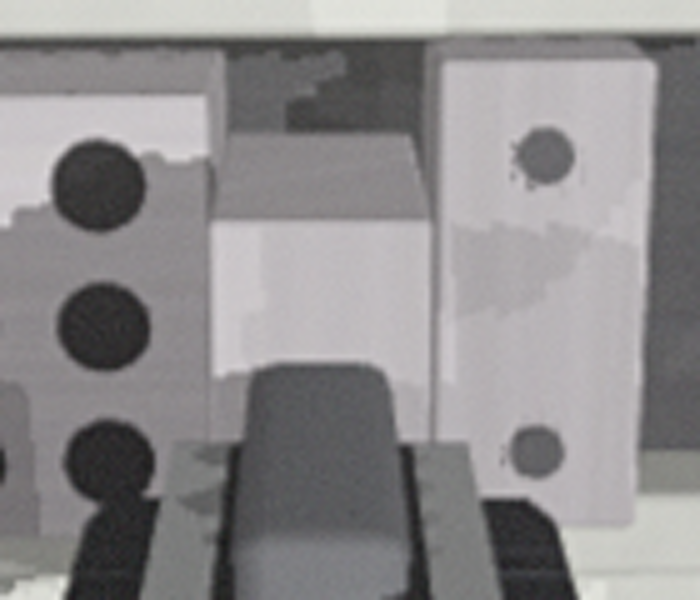

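```bash
python3 - <<'E'
from fit import *
from rig import eyes,sense
c=eyes.capture("wrist")
q=lambda p:(np.array(p,float)+.5)/5-.5+[215,165]
psi=-0.052;u=np.array([-np.sin(psi),np.cos(psi)]);v=np.array([np.cos(psi),np.sin(psi)])
h0=np.array([537.1,8.1])
for n,p,z in [("cheek TL",(440,62),77),("cheek L mid",(436,260),77),("cheek L low",(433,440),77),("cheek TR",(655,65),77),("cheek BR",(635,525),77),("block TR",(208,95),85),
 ("bar TL",(210,220),147.7),("bar TR",(432,220),147.7),("bar bL",(228,135),107.7),("bar bR",(412,132),107.7),("bar L low",(210,440),147.7),("bar R low",(434,440),147.7)]:
    X=ray(c,q(p),z); d=X[:2]-h0; print(n,"along",round(d@u,1),"across",round(d@v,1))
t=sense()["eef_pos"]; d=t[:2]-h0; print("tcp along",d@u,"across",d@v)
# side & scene
S=eyes.capture("scene");D=eyes.capture("side")
qs=lambda p:(np.array(p,float)+.5)/6-.5+[240,120]; qd=lambda p:(np.array(p,float)+.5)/4-.5+[200,130]
for n,cam,p,z in [("S bar bottom +x -y",S,qs((413,392)),107.7),("S bar bottom +x +y",S,qs((472,388)),107.7),("S bar top +x+y",S,qs((478,298)),147.7),
 ("S cheek +x -y",S,qs((472,475)),77),("S cheek -x-y",S,qs((450,395)),77),("S block +x",S,qs((390,462)),85),("S block -x",S,qs((362,352)),85),
 ("D bar bot -x+y",D,qd((178,250)),107.7),("D bar bot -x-y",D,qd((193,272)),107.7),("D bar bot +x-y",D,qd((285,222)),107.7),("D bar top -x -y",D,qd((190,232)),147.7),("D bar top +x-y",D,qd((287,180)),147.7),
 ("D cheek -x-y",D,qd((178,298)),77),("D block -x+y",D,qd((210,315)),85),("D cheek -x +y",D,qd((142,270)),77)]:
    X=ray(cam,p,z); d=X[:2]-h0; print(n,"along",round(d@u,1),"across",round(d@v,1))
E
```

```text
cheek TL along 100.8 across -34.8
cheek L mid along 100.8 across -6.8
cheek L low along 100.9 across 20.4
cheek TR along 129.8 across -34.4
cheek BR along 130.7 across 33.7
block TR along 69.8 across -31.8
bar TL along 74.2 across -32.2
bar TR along 95.3 across -32.2
bar bL along 73.7 across -31.5
bar bR along 95.4 across -31.9
bar L low along 73.8 across -9.6
bar R low along 95.9 across -9.6
tcp along 85.28862389709685 across -5.194462602298533
S bar bottom +x -y along 74.9 across 26.7
S bar bottom +x +y along 95.3 across 26.9
S bar top +x+y along 93.5 across 31.4
S cheek +x -y along 95.6 across 35.7
S cheek -x-y along 97.8 across -11.2
S block +x along 66.5 across 35.1
S block -x along 68.8 across -30.3
D bar bot -x+y along 100.0 across -28.5
D bar bot -x-y along 80.4 across -32.2
D bar bot +x-y along 81.7 across 32.4
D bar top -x -y along 70.7 across -38.7
D bar top +x-y along 72.4 across 27.1
D cheek -x-y along 95.5 across -33.7
D block -x+y along 66.6 across -31.8
D cheek -x +y along 127.2 across -36.8
```

The wrist view gives: cheek face at 100.8, block end at 69.8, bar spanning 74 to 95.5 and aligned in yaw. I shift by about 0.6 and 1.8 mm, then descend in stages.

```bash
python3 -m handwheel '[{"grip":0,"tx":1.8,"ty":0,"tz":0.7,"wx":0,"wy":0,"wz":0},{"grip":0,"tx":0,"ty":6,"tz":0,"wx":0,"wy":0,"wz":0},{"grip":0,"tx":0,"ty":8,"tz":0,"wx":0,"wy":0,"wz":0},{"grip":0,"tx":0,"ty":8,"tz":0,"wx":0,"wy":0,"wz":0},{"grip":0,"tx":0,"ty":5,"tz":0,"wx":0,"wy":0,"wz":0},{"grip":0,"tx":0,"ty":0,"tz":0,"wx":0,"wy":0,"wz":0},{"grip":0,"tx":0,"ty":0,"tz":0,"wx":0,"wy":0,"wz":0}]' 
python3 - <<'E'
from fit import *
from rig import eyes
goal([541.5,92.5,63.7],-0.052+np.pi/2)
a=eyes.capture("wrist")["pixels"][:,:,::-1]
cv2.imwrite("pics/c10.png",cv2.resize(a[165:285,215:355],(700,600),interpolation=cv2.INTER_CUBIC))
E
```

```text
time_s: 8.75
eef_pos: [538.2, 93.4, 99.1]
ee_rot: [0.707, -0.707, 0.019, -0.018]
force: [-0.5, 0.2, -1.2]
grip_width: 0.154
shift [ 3.4 35.4 -0.7] turn [ 0.     0.    -0.001] world d [  3.3  -0.9 -35.4]
tool axes x,y,z: [[0.999, -0.052, -0.001], [-0.001, 0.0, -1.0], [0.052, 0.999, -0.0]]
```

View pics/c10.png

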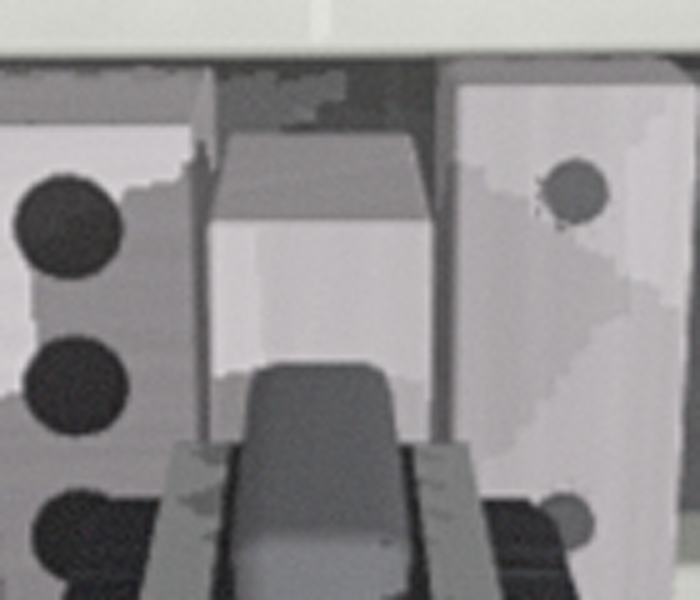

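```bash
python3 -m handwheel '[{"grip":0,"tx":0,"ty":5,"tz":0,"wx":0,"wy":0,"wz":0},{"grip":0,"tx":0,"ty":6,"tz":0,"wx":0,"wy":0,"wz":0},{"grip":0,"tx":0,"ty":6,"tz":0,"wx":0,"wy":0,"wz":0},{"grip":0,"tx":0,"ty":6,"tz":0,"wx":0,"wy":0,"wz":0},{"grip":0,"tx":0,"ty":5,"tz":0,"wx":0,"wy":0,"wz":0},{"grip":0,"tx":0,"ty":3,"tz":0,"wx":0,"wy":0,"wz":0},{"grip":0,"tx":0,"ty":0,"tz":0,"wx":0,"wy":0,"wz":0},{"grip":0,"tx":0,"ty":0,"tz":0,"wx":0,"wy":0,"wz":0}]' 
python3 -m handwheel '[{"grip":0,"tx":0,"ty":1.5,"tz":0,"wx":0,"wy":0,"wz":0},{"grip":0,"tx":0,"ty":1,"tz":0,"wx":0,"wy":0,"wz":0},{"grip":0,"tx":0,"ty":0,"tz":0,"wx":0,"wy":0,"wz":0}]'
```

```text
time_s: 9.47
eef_pos: [538.4, 93.4, 68.4]
ee_rot: [0.707, -0.707, 0.018, -0.018]
force: [0.6, -0.4, -1.9]
grip_width: 0.149
time_s: 9.72
eef_pos: [538.4, 93.4, 65.9]
ee_rot: [0.707, -0.707, 0.018, -0.018]
force: [0.3, 0.6, -2.4]
grip_width: 0.156
```

```bash
python3 -m handwheel '[{"grip":0,"tx":0,"ty":1,"tz":0,"wx":0,"wy":0,"wz":0},{"grip":0,"tx":0,"ty":0.7,"tz":0,"wx":0,"wy":0,"wz":0},{"grip":0,"tx":0,"ty":0,"tz":0,"wx":0,"wy":0,"wz":0}]'
python3 -m handwheel '[{"grip":0,"tx":0,"ty":0.5,"tz":0,"wx":0,"wy":0,"wz":0},{"grip":0,"tx":0,"ty":0,"tz":0,"wx":0,"wy":0,"wz":0}]'
python3 -m handwheel '[{"grip":0,"tx":0,"ty":0.5,"tz":0,"wx":0,"wy":0,"wz":0},{"grip":0,"tx":0,"ty":0,"tz":0,"wx":0,"wy":0,"wz":0}]'
```

```text
time_s: 9.97
eef_pos: [538.3, 93.4, 64.2]
ee_rot: [0.707, -0.707, 0.018, -0.018]
force: [0.3, -0.1, -1.9]
grip_width: 0.15
time_s: 10.13
eef_pos: [538.4, 93.4, 63.7]
ee_rot: [0.707, -0.707, 0.018, -0.018]
force: [0.0, 0.1, -1.6]
grip_width: 0.153
time_s: 10.3
eef_pos: [538.5, 93.4, 63.7]
ee_rot: [-0.707, 0.707, -0.018, 0.018]
force: [-1.4, -0.3, 2.2]
grip_width: 0.153
```

The bar touched down at exactly the predicted 63.7, with +2 N of contact. I release it.

```bash
python3 -m handwheel '[{"grip":18,"tx":0,"ty":0,"tz":0,"wx":0,"wy":0,"wz":0},{"grip":24,"tx":0,"ty":0,"tz":0,"wx":0,"wy":0,"wz":0},{"grip":36,"tx":0,"ty":0,"tz":0,"wx":0,"wy":0,"wz":0},{"grip":36,"tx":0,"ty":0,"tz":0,"wx":0,"wy":0,"wz":0},{"grip":36,"tx":0,"ty":0,"tz":0,"wx":0,"wy":0,"wz":0},{"grip":36,"tx":0,"ty":0,"tz":0,"wx":0,"wy":0,"wz":0}]'
python3 - <<'E'
from fit import *
from rig import eyes
a=eyes.capture("wrist")["pixels"][:,:,::-1]
cv2.imwrite("pics/w11.png",a)
E
```

```text
time_s: 10.8
eef_pos: [538.4, 93.4, 63.3]
ee_rot: [0.707, -0.707, 0.018, -0.018]
force: [-0.2, 0.5, 0.1]
grip_width: 0.422
```

View pics/w11.png

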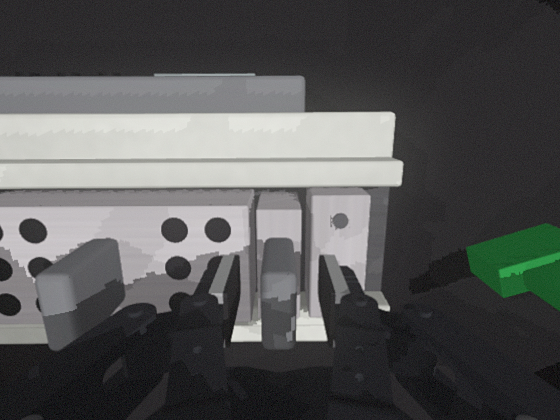

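The bar stands in the gap at (278,250), with the fingers clear on both sides. I raise the arm and move over to the block's fin.

```bash
python3 -m handwheel '[{"grip":36,"tx":0,"ty":-8,"tz":0,"wx":0,"wy":0,"wz":0},{"grip":36,"tx":0,"ty":-20,"tz":0,"wx":0,"wy":0,"wz":0},{"grip":36,"tx":0,"ty":-25,"tz":0,"wx":0,"wy":0,"wz":0},{"grip":36,"tx":0,"ty":-22,"tz":0,"wx":0,"wy":0,"wz":0},{"grip":36,"tx":0,"ty":-10,"tz":0,"wx":0,"wy":0,"wz":0},{"grip":50,"tx":0,"ty":0,"tz":0,"wx":0,"wy":0,"wz":0}]'
python3 -m handwheel '[{"grip":50,"tx":0,"ty":0,"tz":-10,"wx":0,"wy":0,"wz":0},{"grip":50,"tx":0,"ty":0,"tz":-18,"wx":0,"wy":0,"wz":0},{"grip":50,"tx":0,"ty":0,"tz":-20,"wx":0,"wy":0,"wz":0},{"grip":50,"tx":0,"ty":0,"tz":-20,"wx":0,"wy":0,"wz":0},{"grip":50,"tx":0,"ty":0,"tz":-12,"wx":0,"wy":0,"wz":0},{"grip":50,"tx":0,"ty":0,"tz":-5,"wx":0,"wy":0,"wz":0},{"grip":50,"tx":0,"ty":0,"tz":0,"wx":0,"wy":0,"wz":0},{"grip":50,"tx":0,"ty":0,"tz":0,"wx":0,"wy":0,"wz":0}]'
python3 - <<'E'
from fit import *
from rig import eyes,sense
a=eyes.capture("wrist")["pixels"][:,:,::-1]
cv2.imwrite("pics/w12.png",a)
psi=-0.052;u=np.array([-np.sin(psi),np.cos(psi)]);v=np.array([np.cos(psi),np.sin(psi)])
d=sense()["eef_pos"][:2]-[537.1,8.1];print(d@u,d@v)
c=eyes.capture("side"); cv2.imwrite("pics/s12.png",cv2.resize(c["pixels"][130:280,200:350,::-1],(600,600),interpolation=cv2.INTER_CUBIC))
E
```

```text
time_s: 11.35
eef_pos: [539.5, 93.3, 150.7]
ee_rot: [-0.707, 0.707, -0.017, 0.02]
force: [0.1, -0.0, 0.1]
grip_width: 0.549
time_s: 12.02
eef_pos: [533.8, 8.8, 147.8]
ee_rot: [0.707, -0.707, 0.019, -0.018]
force: [-0.7, 1.0, -0.1]
grip_width: 0.59
0.851313215043915 -3.2861329476300605
```

View pics/w12.png

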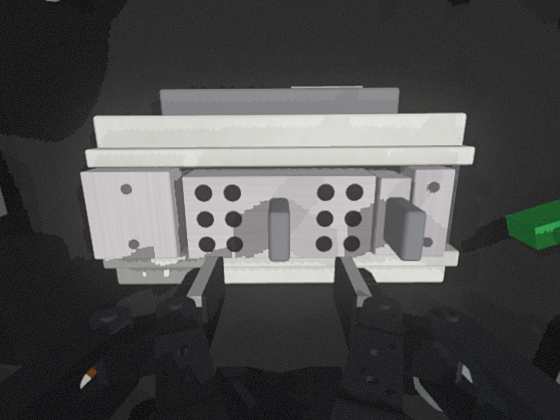

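View pics/s12.png

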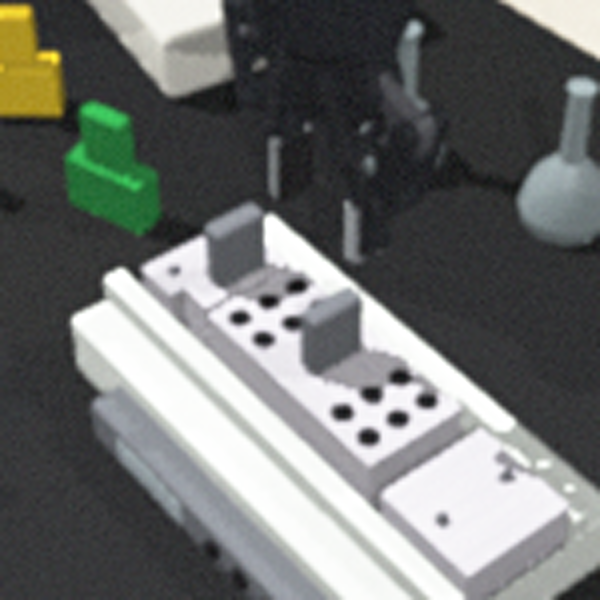

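The bar stands seated in the gap, its fin at side crop (235,245). The jaws straddle the block's fin, both centred at wrist column 280. I descend.

```bash
python3 -m handwheel '[{"grip":50,"tx":0,"ty":10,"tz":-0.3,"wx":0,"wy":0,"wz":0},{"grip":50,"tx":0,"ty":16,"tz":0,"wx":0,"wy":0,"wz":0},{"grip":50,"tx":0,"ty":18,"tz":0,"wx":0,"wy":0,"wz":0},{"grip":50,"tx":0,"ty":16,"tz":0,"wx":0,"wy":0,"wz":0},{"grip":50,"tx":0,"ty":12,"tz":0,"wx":0,"wy":0,"wz":0},{"grip":50,"tx":0,"ty":7,"tz":0,"wx":0,"wy":0,"wz":0},{"grip":50,"tx":0,"ty":3,"tz":0,"wx":0,"wy":0,"wz":0},{"grip":50,"tx":0,"ty":0,"tz":0,"wx":0,"wy":0,"wz":0},{"grip":50,"tx":0,"ty":0,"tz":0,"wx":0,"wy":0,"wz":0}]'
python3 - <<'E'
from fit import *
from rig import eyes,sense
a=eyes.capture("wrist")["pixels"][:,:,::-1]
cv2.imwrite("pics/w13.png",a)
E
```

```text
time_s: 12.87
eef_pos: [534.3, 8.3, 66.7]
ee_rot: [-0.707, 0.707, -0.018, 0.018]
force: [1.0, 0.2, 0.2]
grip_width: 0.588
```

View pics/w13.png

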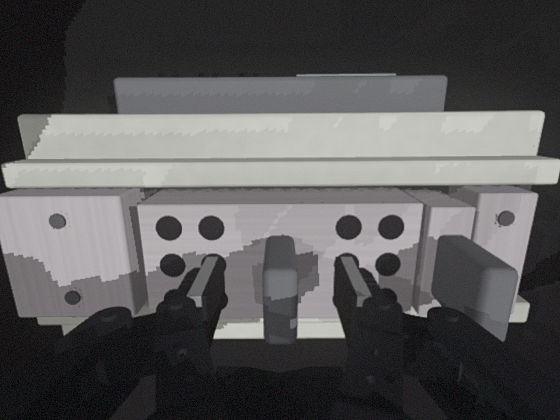

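```bash
python3 -m handwheel '[{"grip":30,"tx":0,"ty":0,"tz":0,"wx":0,"wy":0,"wz":0},{"grip":20,"tx":0,"ty":0,"tz":0,"wx":0,"wy":0,"wz":0},{"grip":0,"tx":0,"ty":0,"tz":0,"wx":0,"wy":0,"wz":0},{"grip":0,"tx":0,"ty":0,"tz":0,"wx":0,"wy":0,"wz":0},{"grip":0,"tx":0,"ty":0,"tz":0,"wx":0,"wy":0,"wz":0},{"grip":0,"tx":0,"ty":0,"tz":0,"wx":0,"wy":0,"wz":0}]' 60
python3 -m handwheel '[{"grip":0,"tx":0,"ty":0,"tz":1,"wx":0,"wy":0,"wz":0},{"grip":0,"tx":0,"ty":0,"tz":1,"wx":0,"wy":0,"wz":0},{"grip":0,"tx":0,"ty":0,"tz":1,"wx":0,"wy":0,"wz":0},{"grip":0,"tx":0,"ty":0,"tz":1,"wx":0,"wy":0,"wz":0},{"grip":0,"tx":0,"ty":0,"tz":0,"wx":0,"wy":0,"wz":0}]'
```

```text
time_s: 13.42
eef_pos: [534.3, 8.1, 66.8]
ee_rot: [-0.707, 0.707, -0.018, 0.019]
force: [-0.4, 1.2, 5.2]
grip_width: 0.152
time_s: 13.83
eef_pos: [534.7, 11.6, 66.8]
ee_rot: [-0.706, 0.707, -0.018, 0.019]
force: [-0.1, -3.8, 4.9]
grip_width: 0.155
```

```bash
python3 -m handwheel '[{"grip":0,"tx":0,"ty":-0.3,"tz":1,"wx":0,"wy":0,"wz":0},{"grip":0,"tx":0,"ty":0,"tz":1,"wx":0,"wy":0,"wz":0},{"grip":0,"tx":0,"ty":0,"tz":0.7,"wx":0,"wy":0,"wz":0},{"grip":0,"tx":0,"ty":0,"tz":0,"wx":0,"wy":0,"wz":0}]'
python3 -m handwheel '[{"grip":0,"tx":0,"ty":0,"tz":0.5,"wx":0,"wy":0,"wz":0},{"grip":0,"tx":0,"ty":0,"tz":0.5,"wx":0,"wy":0,"wz":0},{"grip":0,"tx":0,"ty":0,"tz":0,"wx":0,"wy":0,"wz":0}]'
```

```text
time_s: 14.17
eef_pos: [534.6, 14.6, 66.8]
ee_rot: [-0.707, 0.707, -0.018, 0.019]
force: [0.3, -5.2, 4.5]
grip_width: 0.148
time_s: 14.42
eef_pos: [534.6, 15.6, 66.8]
ee_rot: [-0.707, 0.707, -0.018, 0.019]
force: [0.6, -5.4, 3.9]
grip_width: 0.151
```

```bash
python3 -m handwheel '[{"grip":0,"tx":0,"ty":-0.2,"tz":0.5,"wx":0,"wy":0,"wz":0},{"grip":0,"tx":0,"ty":0,"tz":0,"wx":0,"wy":0,"wz":0},{"grip":0,"tx":0,"ty":0,"tz":0,"wx":0,"wy":0,"wz":0}]'
python3 -m handwheel '[{"grip":0,"tx":0,"ty":0,"tz":0.4,"wx":0,"wy":0,"wz":0},{"grip":0,"tx":0,"ty":0,"tz":0,"wx":0,"wy":0,"wz":0},{"grip":0,"tx":0,"ty":0,"tz":0,"wx":0,"wy":0,"wz":0}]'
python3 -m handwheel '[{"grip":0,"tx":0,"ty":0,"tz":0.4,"wx":0,"wy":0,"wz":0},{"grip":0,"tx":0,"ty":0,"tz":0,"wx":0,"wy":0,"wz":0},{"grip":0,"tx":0,"ty":0,"tz":0,"wx":0,"wy":0,"wz":0}]'
python3 - <<'E'
from fit import *
from rig import eyes
a=eyes.capture("wrist")["pixels"][:,:,::-1]
cv2.imwrite("pics/c14.png",cv2.resize(a[170:330,380:560],(675,600),interpolation=cv2.INTER_CUBIC))
E
```

```text
time_s: 14.67
eef_pos: [534.5, 16.3, 66.8]
ee_rot: [-0.707, 0.707, -0.018, 0.018]
force: [1.8, -4.5, 3.6]
grip_width: 0.148
time_s: 14.92
eef_pos: [534.5, 16.8, 66.8]
ee_rot: [-0.707, 0.707, -0.018, 0.018]
force: [-0.5, -4.7, 3.9]
grip_width: 0.155
time_s: 15.17
eef_pos: [534.5, 17.2, 66.8]
ee_rot: [-0.707, 0.707, -0.018, 0.018]
force: [-0.1, -4.3, 3.9]
grip_width: 0.152
```

View pics/c14.png

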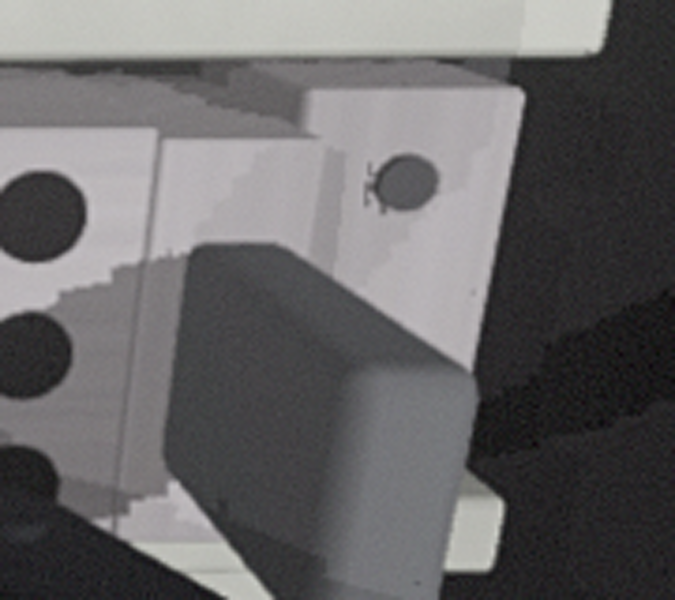

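The block is now flush against the bar, and the bar is nearly at the cheek. I keep easing it along.

```bash
python3 -m handwheel '[{"grip":0,"tx":0,"ty":0,"tz":0.4,"wx":0,"wy":0,"wz":0},{"grip":0,"tx":0,"ty":0,"tz":0,"wx":0,"wy":0,"wz":0},{"grip":0,"tx":0,"ty":0,"tz":0,"wx":0,"wy":0,"wz":0}]'
python3 -m handwheel '[{"grip":0,"tx":0,"ty":0,"tz":0.4,"wx":0,"wy":0,"wz":0},{"grip":0,"tx":0,"ty":0,"tz":0,"wx":0,"wy":0,"wz":0},{"grip":0,"tx":0,"ty":0,"tz":0,"wx":0,"wy":0,"wz":0}]'
```

```text
time_s: 15.47
eef_pos: [534.5, 17.5, 66.8]
ee_rot: [-0.707, 0.707, -0.018, 0.018]
force: [0.0, -5.9, 4.2]
grip_width: 0.156
time_s: 15.72
eef_pos: [534.5, 17.4, 66.9]
ee_rot: [-0.707, 0.707, -0.018, 0.018]
force: [-0.1, -7.7, 3.9]
grip_width: 0.15
```

```bash
python3 -m handwheel '[{"grip":0,"tx":0,"ty":0,"tz":0.3,"wx":0,"wy":0,"wz":0},{"grip":0,"tx":0,"ty":0,"tz":0,"wx":0,"wy":0,"wz":0},{"grip":0,"tx":0,"ty":0,"tz":0,"wx":0,"wy":0,"wz":0}]'
```

```text
time_s: 15.97
eef_pos: [534.5, 17.5, 66.9]
ee_rot: [-0.706, 0.707, -0.018, 0.018]
force: [0.5, -9.5, 3.6]
grip_width: 0.147
```

```bash
python3 -m handwheel '[{"grip":0,"tx":0,"ty":-0.4,"tz":0,"wx":0,"wy":0,"wz":0},{"grip":0,"tx":0,"ty":0,"tz":0.2,"wx":0,"wy":0,"wz":0},{"grip":0,"tx":0,"ty":0,"tz":0,"wx":0,"wy":0,"wz":0}]'
for i in 1 2 3; do python3 -m handwheel '[{"grip":0,"tx":0,"ty":0,"tz":0,"wx":0,"wy":0,"wz":0}]' | grep -E "eef|force"; done
python3 - <<'E'
from fit import *
from rig import eyes
a=eyes.capture("wrist")["pixels"][:,:,::-1]
cv2.imwrite("pics/c15.png",cv2.resize(a[170:330,380:560],(675,600),interpolation=cv2.INTER_CUBIC))
a=eyes.capture("side")["pixels"][:,:,::-1]
cv2.imwrite("pics/s15.png",a)
E
```

```text
time_s: 16.22
eef_pos: [534.6, 17.6, 67.0]
ee_rot: [-0.706, 0.707, -0.018, 0.018]
force: [1.3, -9.2, 1.1]
grip_width: 0.152
eef_pos: [534.6, 17.6, 67.0]
force: [2.0, -9.7, 0.5]
eef_pos: [534.6, 17.6, 67.0]
force: [1.0, -9.8, 1.1]
eef_pos: [534.6, 17.6, 67.0]
force: [1.2, -10.1, 1.9]
```

View pics/c15.png

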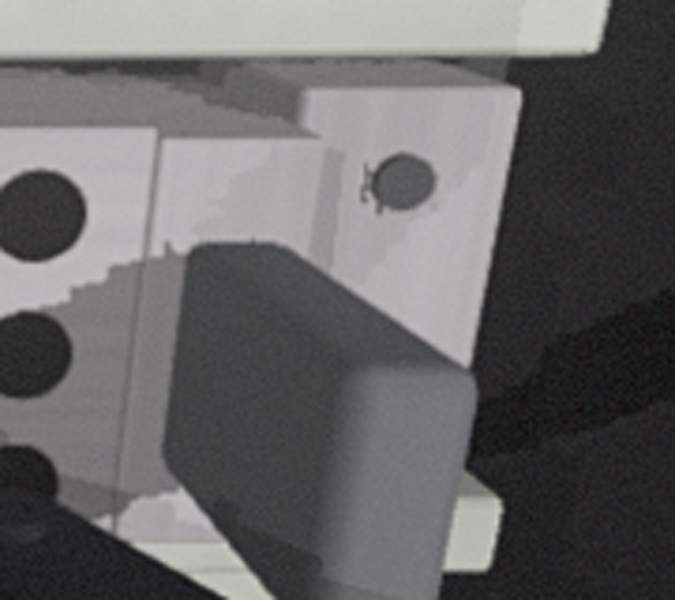

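View pics/s15.png

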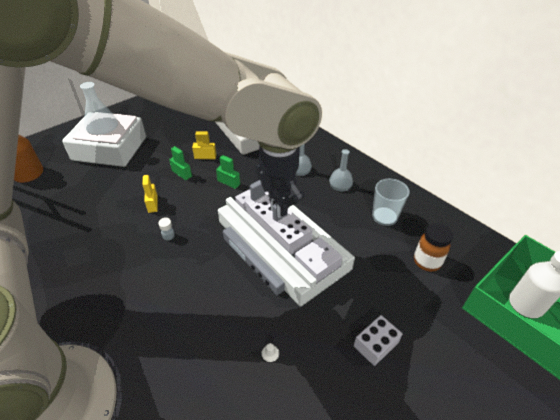

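The bar is clamped flush, the force holds steady and the bystanders stand where they were. One small nudge to allow for friction, then a steadiness check.

```bash
python3 -m handwheel '[{"grip":0,"tx":0,"ty":0,"tz":0.15,"wx":0,"wy":0,"wz":0},{"grip":0,"tx":0,"ty":0,"tz":0,"wx":0,"wy":0,"wz":0},{"grip":0,"tx":0,"ty":0,"tz":0,"wx":0,"wy":0,"wz":0},{"grip":0,"tx":0,"ty":0,"tz":0,"wx":0,"wy":0,"wz":0}]'
for i in 1 2 3 4 5; do python3 -m handwheel '[{"grip":0,"tx":0,"ty":0,"tz":0,"wx":0,"wy":0,"wz":0},{"grip":0,"tx":0,"ty":0,"tz":0,"wx":0,"wy":0,"wz":0}]' | grep -E "eef|force"; done
```

```text
time_s: 16.9
eef_pos: [534.6, 17.6, 67.0]
ee_rot: [-0.706, 0.707, -0.018, 0.018]
force: [1.7, -9.6, 1.6]
grip_width: 0.149
eef_pos: [534.6, 17.6, 67.0]
force: [1.7, -10.2, 1.1]
eef_pos: [534.6, 17.6, 67.0]
force: [0.5, -9.8, 1.5]
eef_pos: [534.6, 17.6, 67.0]
force: [1.7, -10.1, 1.0]
eef_pos: [534.6, 17.6, 67.0]
force: [1.7, -11.1, 1.6]
eef_pos: [534.6, 17.6, 67.0]
force: [0.6, -10.8, 1.3]
```

Steady at about 10.3 N, so I hand in.

```bash
python3 -c "
from rig import ctrl,sense
print(ctrl.finish_job()); print(sense()['force'],sense()['time_s'])"
```

```text
the job is handed in; nothing more can be done
None
the job is handed in; nothing more can be done
```

The filler bar is in the wide gap beside the thinner cheek, and I handed in with the arm holding the block against it at about 10 N. I picked up the aluminium bar by its fin, turned it across the trough, lowered it to the floor and let go. Then I took the block by its fin and pushed it until the bar was clamped between block and cheek.

**Last checks that agreed:**
- **Seating:** the bar touched down at exactly the height predicted from the bench, with about 2 N of contact.
- **Clamp:** the last close-up showed the bar flush between block and cheek. The block stopped moving while the push kept rising.
- **Push:** five readings over 0.8 s ran from 9.8 to 11.1 N with no movement. Friction under the block means the clamping force itself may be a little lower.
- **Bystanders:** in the last side view they looked unmoved and the fingers were clear of the bar. One flask was partly hidden behind the arm.
- **Time:** I handed in at about 18 s of the 64 s allowed.

**What failed or disagreed:**
- **First grasp:** my first attempt closed on nothing. The cameras showed the fingertips about 28 mm higher than the reported TCP, so I trusted the images and went lower. The bar did not appear to move.
- **Row format:** my first move command was refused because rows need all seven keys.
- **After handing in:** no force reading was available, so the final second is unconfirmed.

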